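# Deburr the meter hole of an instrument case

### The job

Take the deburring tool out of the stand and hook its blade into the big hole in the top of the aluminium case and draw it lightly but steadily along the hole's upper edge, one full turn clockwise as seen from above, beginning and ending at the side of the hole nearest the case's front edge (the one facing the robot). Pull gently, with about five newtons all the way and never as much as fourteen, keep the fingers off the case, and do not disturb the other things. Then put the tool back, blade down and fully seated, in the empty socket of the stand and let go.

Things in the scene. Friction and masses are not known exactly. Their poses are not given: they have to be found in the camera images.
- deburrer: swivel-blade deburring tool, blade down in one socket of the stand. Grip: grey hexagonal bar, 18 mm across flats, black end cap, from 4 to 90 mm above the origin; flats face its +x, -x and every 60 degrees. Black guard collar 28 mm across, 4 mm thick; origin: centre of its underside; z up along the grip. Below it a steel nose tapers from 18 to 9 mm wide over 22 mm and carries the blade. 150 g
- blade (a joint): swivel angle of the blade about the tool's axis (rad), turns freely without end, a trace of friction. Blade: steel rod 3.2 mm thick, down the axis from 22 to 30 mm below the tool's origin, then sloping outward at 45 degrees to 6 mm off the axis at 36 mm below, then straight down to 42.6 mm below. At 0 the foot points along the tool's +x
- blade_edge (a point): middle of the blade's sloping working part: 3 mm off the tool's axis, 33 mm below the tool's origin; its x axis points the way the foot points. When the tool is pulled outward against the hole's edge, the blade swings round by itself so that this slope leans on the edge, its foot inside the hole, and the grip's axis stands over the metal about 1 to 4 mm outside the edge
- case: open-bottomed die-cast aluminium case, 110 mm (x) by 170 mm (y) by 55 mm high, walls 4 mm, fixed by two toggle clamps on a plywood board. Origin: centre of its underside, 18 mm above the table; -x is its front, facing the robot. The clamps' red handles, 128 to 140 mm to either side (y), reach 77 mm above this origin. Two small holes near its left (+y) end, 12 and 8 mm, are already finished
- hole (a point): centre of the big hole, about 40 mm across, sawn and filed by hand and not truly round (its edge lies 18 to 22 mm from this point), through the 4 mm thick top of the case, at the level of the top face (73 mm above the table); 35 mm to the right (-y) of the case's middle. Axes as the case's: -x to the front, y to the left, z up. The space under it is empty
- stand: brown wooden tool stand, a fixed block 70 mm (x) by 190 mm (y) by 60 mm high with three equal round sockets, 20 mm across and 50 mm deep, in a row along its y, 60 mm apart. Origin: centre of its underside
- socket0 (a point): mouth of the stand's socket at its -y end, on its top face; holds one of the three tools
- socket1 (a point): mouth of the middle socket, on the stand's top face; holds one of the three tools
- socket2 (a point): mouth of the socket at the +y end, on the stand's top face; holds one of the three tools
- screwdriver: round-handled black screwdriver with yellow strips, standing in another socket; handle 23 mm across, reaching 78 mm above its origin, the centre of its collar's underside; leave alone
- file: small file with a pear-shaped wooden handle 23 mm across and a brass collar, standing in another socket, reaching 66 mm above its origin, the centre of its collar's underside; leave alone
- meter: round black panel meter lying face down, 52 mm across the rim, 28 mm high (terminals to 37 mm); origin under its centre; leave alone
- caliper: digital caliper lying flat, 200 mm long along its y, 12 mm high; origin under the middle of its beam; leave alone
- oil_bottle: white bottle with a red cap, 44 mm across, 110 mm high; origin under its centre; leave alone
Mind the look-alikes: they are no part of the job. Leave any white or yellow look-alike of the stand alone.

How it is judged:
By the outcome, as a careful person would: the job done as asked, in the order asked, and still so for the second after the job is handed in, with the robot touching nothing.
It also fails if it takes over 72 s, if anything falls off the work surface, if the arm or the gripper's body presses on something with over 40 N, if the wrist force passes 120 N, or if a joint passes its speed limit or range.

### The arm

A 6-joint arm with a two-finger parallel gripper is mounted at the origin on the work surface. World frame = base frame: x ahead of the robot, y to its left, z up, the work surface at z = 0. Lengths are in mm, angles in rad, forces in N, time in s.
With the tool pointing down it reaches from about 325 to 900 mm from the base axis. Payload 6.1 kg.
Tool frame: the origin (TCP) lies midway between the tips of the shut fingers; the grasp point (between the pads) lies 19 mm behind it; y points along the fingers, x is the direction in which the jaws open and shut, and the axes are right-handed (so a half turn about y gives the same grasp; the last joint's range is limited). The gripper opens to 85 mm and grips with 20 to 120 N. Pads are 22 mm wide; open, the fingers measure 114 mm over their backs; the gripper's body (76 mm by 85 mm) begins 54 mm behind the grasp point. The pads swing forward as they close: fully open they stand 13 mm farther back than shut.
Start: joints at [-1.374, 0.22, 1.526, -0, 1.395, -0.126], TCP at [198.257, -592.714, 231.3] pointing down, gripper open.
Joint ranges: [-2.98, 2.98], [-0.91, 2.08], [0.09, 2.57], [-1.24, 4.39], [0.2, 2.65], [-2.68, 2.68]. Speed limits (rad/s): [2.57, 2.57, 3.01, 3.14, 3.14, 3.14].

### API

Orientations are given as a rotation vector (axis times angle).
In Python, from plant import get_obs, get_image, camera_info, ticket gives the robot as it stands.
- The arm moves only by the tool step_arm, never from a script. Its argument "commands" is a list of rows, each a list of 5 numbers: the finger opening in mm, from 0 to 85.4, then the shift along the tool's x, y, z in units of 60 mm (1.0 is 60 mm), then the turn about the tool's y in units of 6 degrees (1.0 is 6 degrees). In form: [[gripper, dx, dy, dz, spin], ...]. A call has 1 to 8 rows; each row is the pose to reach, as a shift and turn from the pose measured when the call began, along the tool's axes at that moment; what a row does not reach only later rows make up. A row lasts 1/8 s, in which the tool goes at most 62.5 mm and 10.7 degrees, less where a joint would pass 70% of its speed; a pose out of reach is approached as far as the arm can. A call with a gripper value outside its range is refused whole. The fingers move at their own pace and stop on an object; "newtons" is the grip in N (left out, the last holds). Time passes only in rows, so rows that repeat a pose let the fingers close. It gives the time, the measured TCP pose, the force and the opening at its end, in the units of the state.
- get_obs(): the state, without advancing time (a new reading comes with each control period).
- get_image(name): name is "side" or "top"; returns the picture (384x512x3 uint8, red, green, blue); there is no depth.
- camera_info(name): a dict with "K" (3x3 intrinsics, pixels), "world_to_cam" (4x4, takes a point from world to camera coordinates). Camera axes: x right, y up, looking along -z (the intrinsics and any distortion apply to the point x, -y, -z); pixel columns grow to the right and rows downward; lengths in mm; the calibration is good to about 2 mm. A picture is of the moment at which its call begins. camera_info takes no time and is no camera call.
- ticket.job_done(): hands the job in, once; it reports no verdict.
The state is a dict: "t": time; "joint_pos": joint angles; "dq": joint speeds; "tau": joint torques, N m; "position": TCP position; "tcp_rot": TCP orientation; "wrist_force": force on the tool from outside, world axes, zero at the start; "moment": the same for the moment, N m; "grip_width": finger opening in mm.
Only numpy, scipy, OpenCV 4.12 (cv2) and the standard library are available. Lean on these libraries where they do the work, as an engineer would, in place of code of your own. Each camera call takes 0.05 s, during which the arm holds its last target. There are 200 camera calls.

## Working session

There is one attempt and no reset: what is moved stays moved. The work goes in short steps, Python scripts to look and compute and a tool call to move; the robot and the scene stay as the last step left them, time stands still between calls to the robot, and variables do not carry over. Pictures are saved under pics/ and viewed, about 8 in all and at most 12, crops included, and the job is handed in when it is done.

Besides the shell and the picture viewer there is one more tool, called after "Request:" in YAML: its name, and indented under it one key for each argument. step_arm: Moves the arm, as the interface text tells. Its arguments: {"type":"object","properties":{"commands":{"type":"array"},"newtons":{"type":"number"}},"required":["commands"]}

```bash
mkdir -p pics; ls
python3 - <<'E'
from plant import *
import cv2,numpy as np
np.set_printoptions(precision=3,suppress=True)
for n in("top","side"):
    im=get_image(n); cv2.imwrite(f"pics/{n}0.png",im[:,:,::-1]); np.save(f"{n}0.npy",im); print(camera_info(n))
print(get_obs())
a=[cv2.imread(f"pics/{n}0.png") for n in("top","side")]
E
```

```text
pics
{'K': array([[478.387,   0.   , 257.042],
       [  0.   , 478.387, 188.216],
       [  0.   ,   0.   ,   1.   ]]), 'world_to_cam': array([[    0.023,    -1.   ,     0.011,   -37.518],
       [    0.994,     0.024,     0.104,  -561.924],
       [   -0.104,     0.008,     0.995, -1567.216],
       [    0.   ,     0.   ,     0.   ,     1.   ]])}
{'K': array([[353.896,   0.   , 261.404],
       [  0.   , 353.896, 190.076],
       [  0.   ,   0.   ,   1.   ]]), 'world_to_cam': array([[  -0.817,   -0.576,   -0.022,  457.853],
       [   0.361,   -0.541,    0.76 , -267.071],
       [  -0.45 ,    0.613,    0.65 , -817.836],
       [   0.   ,    0.   ,    0.   ,    1.   ]])}
{'t': 0.1, 'joint_pos': array([-1.374,  0.221,  1.528,  0.   ,  1.395, -0.126]), 'dq': array([ 0.   , -0.001, -0.002,  0.001, -0.   ,  0.   ]), 'tau': array([  0.001, -49.824, -39.055,  -0.   ,   0.006,  -0.   ]), 'position': array([ 198.142, -592.176,  230.31 ]), 'tcp_rot': array([-1.344,  0.969, -0.967]), 'wrist_force': array([-0.524, -0.852,  0.686]), 'moment': array([ 0.019,  0.046, -0.017]), 'grip_width': 85.135516199873}
```

View pics/top0.png

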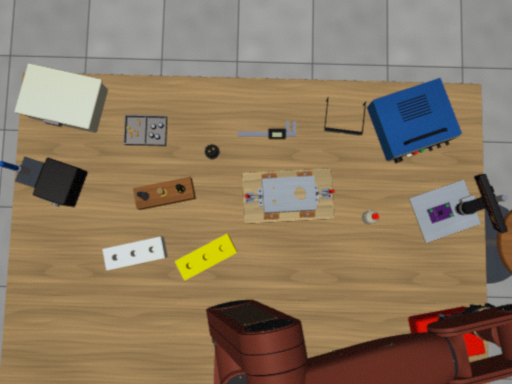

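View pics/side0.png

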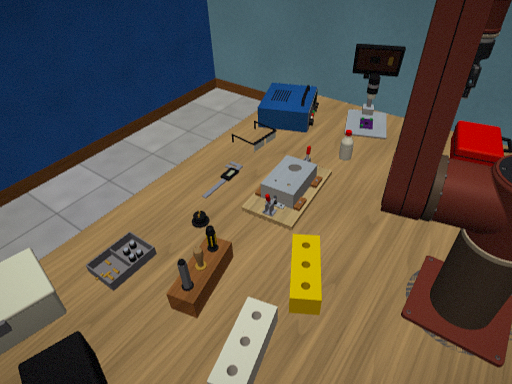

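The stand is the brown block at top (164,193). In the side view the grey tool is at its near end (183,273), the file is in the middle and the black screwdriver is at the far end. The case is at top (290,194), with the hole at about (300,192).

```bash
cat > h.py <<'E'
from plant import *
import cv2,numpy as np
from scipy.spatial.transform import Rotation as Ro
np.set_printoptions(precision=2,suppress=True)
def proj(n,p):
    c=camera_info(n);p=np.atleast_2d(p);q=p@c["world_to_cam"][:3,:3].T+c["world_to_cam"][:3,3]
    q=q*[1,-1,-1];u=q@c["K"].T;return u[:,:2]/u[:,2:]
def ray(n,uv):
    c=camera_info(n);R=c["world_to_cam"][:3,:3];o=-R.T@c["world_to_cam"][:3,3]
    d=np.linalg.inv(c["K"])@[uv[0],uv[1],1];return o,R.T@(d*[1,-1,-1])
def at(n,uv,z):
    o,d=ray(n,uv);return o+d*(z-o[2])/d[2]
def tri(a,b):
    (o,d),(p,e)=ray("top",a),ray("side",b);s=np.linalg.lstsq(np.c_[d,-e],p-o,rcond=None)[0]
    x,y=o+d*s[0],p+e*s[1];return (x+y)/2,np.linalg.norm(x-y)
def crop(im,x,y,w,h,s):
    return cv2.resize(im[y:y+h,x:x+w],None,fx=s,fy=s,interpolation=cv2.INTER_CUBIC)
E
python3 - <<'E'
from h import *
t=cv2.imread("pics/top0.png");s=cv2.imread("pics/side0.png")
a=np.vstack([np.hstack([crop(t,130,170,66,45,6),crop(t,240,165,66+34,45,4)[:180].repeat(1,0) if 0 else crop(t,262,170,66,45,6)]),np.hstack([crop(s,165,220,72,96,4)[:384:1][:330],crop(s,245,145,84,82,4)[:330]]) if 0 else np.hstack([crop(s,165,222,99,82,4),crop(s,242,145,99,82,4)])])
cv2.imwrite("pics/c1.png",a);print(a.shape)
E
```

```text
(598, 792, 3)
```

View pics/c1.png

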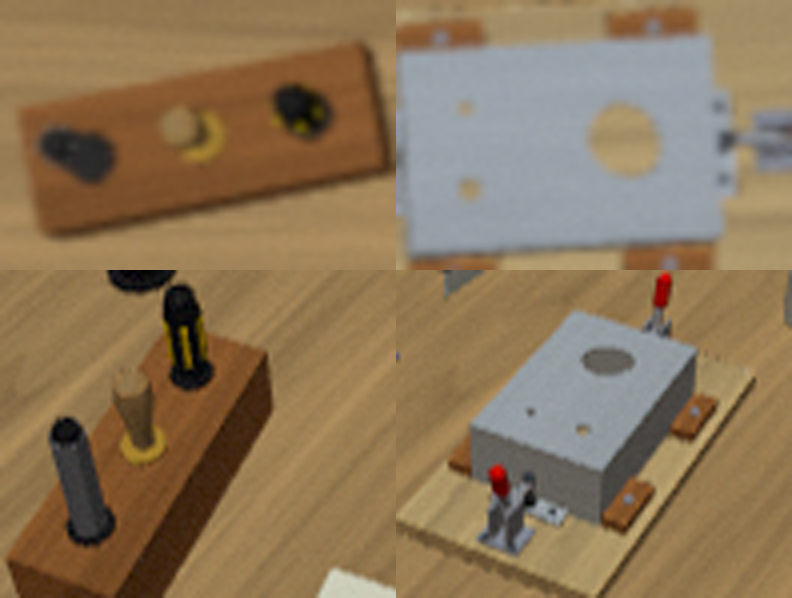

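The crops confirm the deburrer (grey hex bar, black cap) at the stand's +y end. Top crop: cap at about (139,192). Next I measure the stand, tool, case and hole.

Run:
```python
from h import *
t=cv2.imread("pics/top0.png");s=cv2.imread("pics/side0.png")
def up(im,x,y,w,h,k=8): return crop(im,x,y,w,h,k),lambda p:(np.array(p)+.5)/k-.5+[x,y]
def big(m): return max(cv2.findContours(m,cv2.RETR_CCOMP,cv2.CHAIN_APPROX_NONE)[0],key=cv2.contourArea)
# case top face & hole, top view
c,f=up(t,258,170,70,50); g=cv2.cvtColor(c,cv2.COLOR_BGR2HSV)
m=((g[...,1]<75)&(g[...,2]>110)).astype(np.uint8)*255
m=cv2.morphologyEx(m,cv2.MORPH_OPEN,np.ones((61,61)))
cs,hi=cv2.findContours(m,cv2.RETR_CCOMP,cv2.CHAIN_APPROX_NONE)
o=max(cs,key=cv2.contourArea);b=cv2.boxPoints(cv2.minAreaRect(o))
P=np.array([at("top",f(p),73) for p in b]);print("case",P,P.mean(0),[np.linalg.norm(P[i]-P[i-1]) for i in range(4)])
m2=((g[...,1]>80)).astype(np.uint8)*255
hs=[h for h in cv2.findContours(m2,cv2.RETR_LIST,cv2.CHAIN_APPROX_NONE)[0] if 2000<cv2.contourArea(h)<20000 and cv2.minEnclosingCircle(h)[1]<70]
for h in hs:
    M=cv2.moments(h);ctr=f((M["m10"]/M["m00"],M["m01"]/M["m00"]));H=np.array([at("top",f(p[0]),73) for p in h])
    C=at("top",ctr,73);r=np.linalg.norm(H-C,axis=1);print("hole",ctr,C,r.min(),r.max(),r.mean())
# side hole: dark area
c2,f2=up(s,285,158,40,25);h2=cv2.cvtColor(c2,cv2.COLOR_BGR2GRAY)
_,mm=cv2.threshold(h2,0,255,cv2.THRESH_BINARY_INV+cv2.THRESH_OTSU)
for h in cv2.findContours(mm,cv2.RETR_EXTERNAL,cv2.CHAIN_APPROX_NONE)[0]:
    if cv2.contourArea(h)>2000:
        H=np.array([at("side",f2(p[0]),73) for p in h]);print("side dark",f2(cv2.minEnclosingCircle(h)[0]),(H.max(0)+H.min(0))/2,np.ptp(H,axis=0))
# stand
c,f=up(t,126,168,75,50);g=cv2.cvtColor(c,cv2.COLOR_BGR2HSV)
m=((g[...,1]>125)&(g[...,2]<165)).astype(np.uint8)*255
m=cv2.morphologyEx(m,cv2.MORPH_CLOSE,np.ones((5,5)));o=big(m);b=cv2.boxPoints(cv2.minAreaRect(cv2.convexHull(o)))
P=np.array([at("top",f(p),60) for p in b]);print("stand",[f(p) for p in b],P,P.mean(0),[np.linalg.norm(P[i]-P[i-1]) for i in range(4)])
# manual corner reads (crop1 scale 6, offsets)
for n,x0,y0,k,pts in(("top",130,170,6,[(22,108),(360,42),(388,165),(46,236)]),("side",165,222,4,[(10,555-270),(118,597-270),(270,350-270),(172,330-270)])):
    Q=np.array([at(n,(np.array(p)+.5)/k-.5+[x0,y0],60) for p in pts]);print(n,Q)
print("cap top tri",tri(((53+.5)/6-.5+130,(140+.5)/6-.5+170),((68+.5)/4-.5+165,(432-270+.5)/4-.5+222)))
print("collar tri",tri(((95+.5)/6-.5+130,(164+.5)/6-.5+170),((92+.5)/4-.5+165,(527-270+.5)/4-.5+222)))
```

```text
case [[ 594.78  -21.56   73.  ]
 [ 606.43 -221.18   73.  ]
 [ 489.96 -226.22   73.  ]
 [ 478.61  -28.13   73.  ]] [ 542.44 -124.27   73.  ] [np.float64(116.35386333771149), np.float64(199.95805986524792), np.float64(116.58013365233161), np.float64(198.4095524358205)]
hole [299.64 192.92] [ 546.1  -162.42   73.  ] 14.543866105891913 19.05129844984877 16.693745458653627
side dark [311.4  174.61] [ 467.95 -161.51   73.  ] [ 50.32 102.28   0.  ]
side dark [294.5  167.44] [ 544.77 -160.58   73.  ] [39.96 37.49  0.  ]
stand [array([131.08, 186.96]), array([191.44, 174.79]), array([196.29, 198.83]), array([135.93, 211.  ])] [[553.61 387.32  60.  ]
 [598.49 192.1   60.  ]
 [519.85 173.36  60.  ]
 [475.51 367.66  60.  ]] [536.86 280.11  60.  ] [np.float64(80.53828688273992), np.float64(200.3079493947268), np.float64(80.84650739772563), np.float64(199.28971671942213)]
top [[551.73 380.16  60.  ]
 [592.41 197.95  60.  ]
 [525.41 180.2   60.  ]
 [482.39 363.72  60.  ]]
side [[548.07 381.22  60.  ]
 [479.67 366.26  60.  ]
 [522.03 181.62  60.  ]
 [585.49 203.97  60.  ]]
cap top tri (array([525.82, 341.19, 143.31]), np.float64(3.8464413699353104))
collar tri (array([523.2 , 340.38,  57.87]), np.float64(2.365835021273567))
```

```bash
cat >> h.py <<'E'
def st():
    o=get_obs();R=Ro.from_rotvec(o["tcp_rot"]).as_matrix();return o,R
def to(p):  # units shift to world TCP target p, in current tool axes
    o,R=st();return R.T@(np.array(p)-o["position"])/60
E
python3 - <<'E'
from h import *
o,R=st();print(R,o["position"],"jaw az",np.degrees(np.arctan2(R[1,0],R[0,0])))
print(to([523,340,230]),to([523,340,190]))
t=cv2.imread("pics/top0.png")
P=[at("top",(np.array(p)+.5)/6-.5+[262,170],73) for p in[(402,52),(712,38),(722,236),(410,256)]];print(np.array(P),np.mean(P,0))
yaw=.224;sd=np.array([-np.sin(yaw),np.cos(yaw)]);
E
```

```text
[[ 0.32 -0.    0.95]
 [-0.95  0.    0.32]
 [-0.   -1.    0.  ]] [ 198.14 -592.18  230.31] jaw az -71.50521186625214
[-13.02   0.03  10.06] [-13.02   0.7   10.06]
[[ 596.4  -256.12   73.  ]
 [ 608.21 -424.94   73.  ]
 [ 500.49 -429.96   73.  ]
 [ 485.68 -261.28   73.  ]] [ 547.7  -343.08   73.  ]
```

Request:
step_arm:
  commands:
    - [40, -1, 0, 0.8, 0.95]
    - [40, -2, 0, 1.55, 0.95]
    - [40, -13, 0, 10.05, 0.95]
    - [40, -13, 0, 10.05, 0.95]
    - [40, -13, 0, 10.05, 0.95]
    - [40, -13, 0, 10.05, 0.95]
    - [40, -13, 0, 10.05, 0.95]
    - [40, -13, 0, 10.05, 0.95]
  newtons: 70

```text
t: 1.1
position: [362.9, -118.7, 231.0]
tcp_rot: [-1.305, 1.044, -1.043]
wrist_force: [1.1, 0.1, -0.1]
grip_width: 39.7
```

Run:
```python
from h import *
o,R=st();print(R,o["position"],o["joint_pos"],o["wrist_force"],np.degrees(np.arctan2(R[1,0],R[0,0])));print(to([523,340,200]))
P=np.array([at("top",(np.array(p)+.5)/6-.5+[262,170],73) for p in[(6,52),(316,38),(326,236),(14,256)]]);print(P,P.mean(0),P.mean(0)[:2]-35*np.array([-np.sin(.06),np.cos(.06)]))
```

```text
[[ 0.22  0.    0.98]
 [-0.98  0.    0.22]
 [-0.   -1.    0.  ]] [ 362.88 -118.67  231.05] [-0.52 -0.41  2.11  0.    1.44  0.82] [ 1.15  0.13 -0.14] -77.24358640668453
[-6.87  0.53  4.29]
[[ 591.13  -41.09   73.  ]
 [ 602.92 -209.29   73.  ]
 [ 495.39 -215.84   73.  ]
 [ 480.62  -47.83   73.  ]] [ 542.51 -128.51   73.  ] [ 544.61 -163.45]
```

Request:
step_arm:
  commands:
    - [40, -6.87, 0.4, 4.29, 0]
    - [40, -6.87, 0.4, 4.29, 0]
    - [40, -6.87, 0.4, 4.29, 0]
    - [40, -6.87, 0.4, 4.29, 0]
    - [40, -6.87, 0.4, 4.29, 0]
    - [40, -6.87, 0.4, 4.29, 0]
    - [40, -6.87, 0.4, 4.29, 0]
    - [40, -6.87, 0.53, 4.29, 0]

```text
t: 2.1
position: [523.4, 342.9, 199.9]
tcp_rot: [-1.305, 1.043, -1.042]
wrist_force: [-0.5, -0.6, 0.2]
grip_width: 40.2
```

Run:
```python
from h import *
o,R=st();print(o["position"],o["joint_pos"],o["wrist_force"]);print(to([523,340,87]))
print(proj("top",[[523,340,150],[523,340,64],o["position"]]),proj("side",[[523,340,150],[523,340,64],o["position"]]))
t,s=[get_image(n)[:,:,::-1] for n in("top","side")]
a=np.hstack([crop(s,140,180,100,120,4),crop(t,110,165,65,80,6)]);cv2.imwrite("pics/c2.png",a)
```

```text
[523.41 342.86 199.87] [0.45 0.24 1.56 0.   1.34 1.8 ] [-0.48 -0.57  0.2 ]
[ 0.05  1.88 -0.02]
[[138.66 194.12]
 [144.88 196.54]
 [133.74 192.42]] [[181.52 260.32]
 [187.91 284.24]
 [176.18 245.56]]
```

View pics/c2.png

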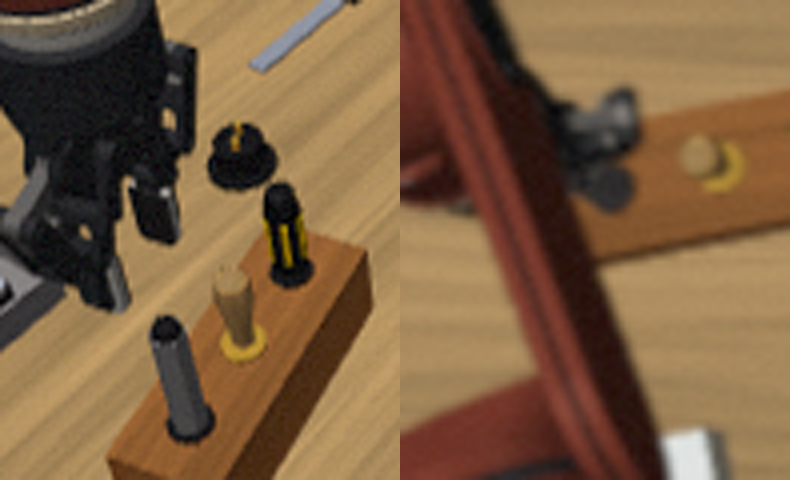

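Side view: the fingertip midpoint and the cap match the predicted pixels within 2 px. The cap is at about (181,261). I descend and grip.

Request:
step_arm:
  commands:
    - [40, 0.03, 0.6, 0, 0]
    - [40, 0.03, 1.2, 0, 0]
    - [40, 0.03, 1.6, 0, 0]
    - [40, 0.03, 1.85, 0, 0]
    - [40, 0.03, 1.88, 0, 0]

```text
t: 2.82
position: [521.4, 341.6, 82.8]
tcp_rot: [-1.311, 1.045, -1.038]
wrist_force: [0.4, -0.2, 0.4]
grip_width: 39.9
```

Request:
step_arm:
  commands:
    - [10, 0, 0, 0, 0]
    - [10, 0, 0, 0, 0]
    - [10, 0, 0, 0, 0]
    - [10, 0, 0, 0, 0]
    - [10, 0, 0, 0, 0]
  newtons: 70

```text
t: 3.45
position: [522.3, 341.8, 84.1]
tcp_rot: [-1.309, 1.044, -1.039]
wrist_force: [-0.2, -1.2, 6.0]
grip_width: 18.8
```

Run:
```python
from h import *
o,R=st();print(o["position"],o["joint_pos"],o["wrist_force"],o["moment"],o["grip_width"])
```

```text
[522.27 341.85  84.15] [0.45 0.36 1.64 0.   1.14 1.8 ] [-0.2  -1.22  5.96] [-0.28  0.04  0.  ] 18.75916574321121
```

Request:
step_arm:
  commands:
    - [10, 0, -0.1, 0, 0]
    - [10, 0, -0.3, 0, 0]
    - [10, 0, -0.6, 0, 0]
    - [10, 0, -0.9, 0, 0]
    - [10, 0, -1.3, 0, 0]
    - [10, 0, -1.6, 0, 0]
    - [10, 0, -1.6, 0, 0]
    - [10, 0, -1.6, 0, 0]
  newtons: 90

```text
t: 4.45
position: [522.2, 341.6, 179.5]
tcp_rot: [-1.31, 1.044, -1.038]
wrist_force: [-0.3, -0.9, -2.2]
grip_width: 18.5
```

Run:
```python
from h import *
o,R=st();print(o["position"],R[:,1],o["joint_pos"],o["wrist_force"],o["moment"],o["grip_width"])
# trace TCP height: collar underside z=106 ; see tool in view
s=get_image("side")[:,:,::-1];u=proj("side",o["position"])[0].astype(int);print(u)
print(proj("side",[o["position"]+[0,0,k] for k in(-27-35-6,-27,19,63)]))
t=get_image("top")[:,:,::-1]
cv2.imwrite("pics/c3.png",np.hstack([crop(s,u[0]-40,u[1]-50,80,120,5),crop(t,110,165,65,100,6)]))
```

```text
[522.18 341.58 179.47] [-0.  0. -1.] [0.45 0.26 1.58 0.   1.31 1.8 ] [-0.28 -0.86 -2.18] [ 0.02  0.04 -0.04] 18.544833079598828
[178 251]
[[184.26 272.14]
 [181.06 260.26]
 [177.2  245.87]
 [173.18 230.94]]
```

View pics/c3.png

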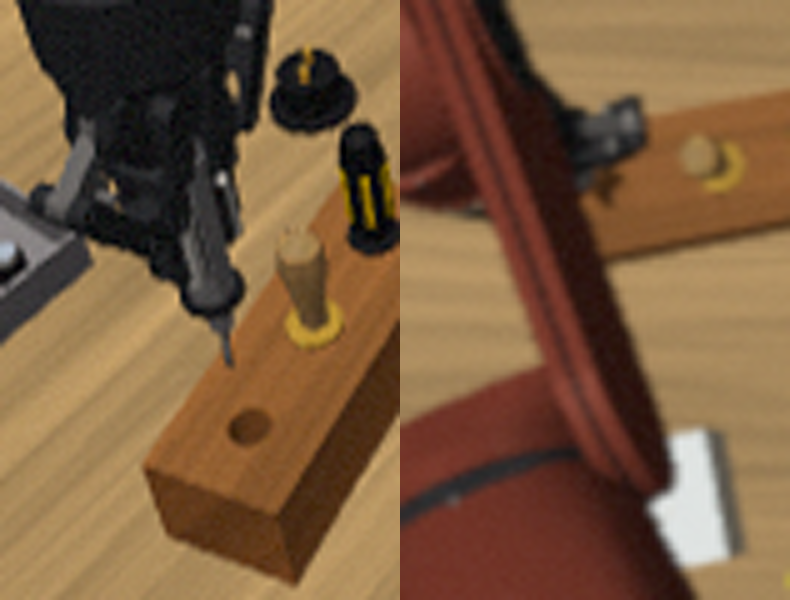

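The tool is held upright (collar and blade visible). The empty socket is at side pixel about (188,286). I raise above the neighbours and fly to the hole.

Request:
step_arm:
  commands:
    - [10, 0, -0.6, 0, 0]
    - [10, 0, -0.9, 0, 0]
    - [10, 8.27, -0.9, -1.48, 0]
    - [10, 8.27, -0.9, -1.48, 0]
    - [10, 8.27, -0.9, -1.48, 0]
    - [10, 8.27, -0.9, -1.48, 0]
    - [10, 8.27, -0.9, -1.48, 0]
    - [10, 8.27, -0.9, -1.48, 0]

```text
t: 5.55
position: [540.3, -35.1, 232.6]
tcp_rot: [-1.311, 1.045, -1.038]
wrist_force: [0.9, 0.2, -1.4]
grip_width: 18.1
```

Run:
```python
from h import *
o,R=st();print(o["position"],o["wrist_force"],to([546,-162,200]),"socket side",at("side",(138+251/5-.4,201+427/5-.4),60))
t=cv2.imread("pics/top0.png");s=cv2.imread("pics/side0.png")
def shape(n,x,y,w,h,ch,c0):
    k=10;c=crop(cv2.cvtColor(t if n=="top" else s,cv2.COLOR_BGR2LAB),x,y,w,h,k)[...,ch].astype(float)
    q=lambda p:c[int(round((p[1]-y+.5)*k-.5)),int(round((p[0]-x+.5)*k-.5))]
    for it in range(2):
        A=np.radians(np.arange(0,360,15));rs=np.arange(0,34,.3);r=[]
        prof=np.array([[q(proj(n,[c0[0]+ρ*np.cos(a),c0[1]+ρ*np.sin(a),73])[0]) for ρ in rs] for a in A])
        lo=np.median(prof[:,rs<8]);hi=np.median(prof[:,(rs>26)]);mid=(lo+hi)/2
        r=np.array([rs[np.argmax((p-mid)*(hi-lo)>0)] for p in prof])
        E=np.c_[r*np.cos(A),r*np.sin(A)];d=2*E.mean(0)
        if it==0:c0=[c0[0]+E.mean(0)[0]*1,c0[1]+E.mean(0)[1]]
    print(n,lo,hi,"centre",np.array(c0)+E.mean(0),"r",r,r.mean())
shape("top",280,172,40,40,2,[545.5,-162]);shape("side",280,150,60,45,0,[545,-161])
```

```text
[540.27 -35.06 232.61] [ 0.85  0.23 -1.42] [ 2.08  0.54 -0.38] socket side [522.36 341.92  60.  ]Traceback (most recent call last):
  File "<stdin>", line 15, in <module>
  File "<stdin>", line 9, in shape
  File "h.py", line 6, in proj
    c=camera_info(n);p=np.atleast_2d(p);q=p@c["world_to_cam"][:3,:3].T+c["world_to_cam"][:3,3]
ValueError: time passes only in moves, steps and waits
```

Request:
step_arm:
  commands:
    - [10, 2.08, 0, -0.38, 0]
    - [10, 2.08, 0.2, -0.38, 0]
    - [10, 2.08, 0.5, -0.38, 0]
    - [10, 2.08, 0.5, -0.38, 0]
    - [10, 2.08, 0.5, -0.38, 0]

```text
t: 6.18
position: [546.0, -160.4, 202.7]
tcp_rot: [-1.312, 1.044, -1.037]
wrist_force: [0.5, 0.3, -2.7]
grip_width: 18.4
```

```bash
sed -i 's/^def proj/_c={n:camera_info(n) for n in("top","side")}\ncinfo=lambda n:_c[n]\ndef proj/; s/c=camera_info(n);/c=cinfo(n);/' h.py
python3 - <<'E'
from h import *
o,R=st();print(o["position"],o["wrist_force"],to([546,-162,131]))
t=cv2.imread("pics/top0.png");s=cv2.imread("pics/side0.png")
def shape(n,x,y,w,h,ch,c0):
    k=10;c=crop(cv2.cvtColor(t if n=="top" else s,cv2.COLOR_BGR2LAB),x,y,w,h,k)[...,ch].astype(float)
    A=np.radians(np.arange(0,360,15));rs=np.arange(0,34,.3)
    for it in range(2):
        P=np.array([[c0[0]+ρ*np.cos(a),c0[1]+ρ*np.sin(a),73] for a in A for ρ in rs])
        u=np.round((proj(n,P)-[x,y]+.5)*k-.5).astype(int);prof=c[u[:,1],u[:,0]].reshape(len(A),-1)
        lo=np.median(prof[:,rs<8]);hi=np.median(prof[:,rs>26]);mid=(lo+hi)/2
        r=np.array([rs[np.argmax((p-mid)*(hi-lo)>0)] for p in prof])
        E=np.c_[r*np.cos(A),r*np.sin(A)].mean(0)
        if it==0:c0=np.array(c0)+E
    print(n,lo,hi,"centre",c0+E,"r",r,r.mean())
shape("top",270,162,60,60,2,[545.5,-162]);shape("side",270,140,80,65,0,[545,-161])
s=get_image("side")[:,:,::-1];t=get_image("top")[:,:,::-1]
u=proj("side",[546,-162,73])[0].astype(int);print(u)
cv2.imwrite("pics/c4.png",np.hstack([crop(s,u[0]-60,u[1]-60,110,90,5)]))
E
```

```text
[ 545.99 -160.43  202.72] [ 0.46  0.31 -2.72] [0.03 1.2  0.  ]
top 152.0 122.0 centre [ 545.86 -162.27] r [20.4 21.  20.7 20.7 20.1 19.5 19.5 19.2 18.6 18.  18.6 18.6 19.2 20.1
 20.7 21.6 21.  20.4 19.5 18.3 18.  19.2 19.5 19.5] 19.662499999999998
side 104.0 164.5 centre [ 544.61 -160.83] r [20.7 20.7 20.7 19.8 20.4 19.5 19.5 19.5 18.9 19.2 18.9 18.3 21.  21.3
 21.9 21.3 21.  19.5 18.9 18.3 17.4 17.7 19.5 20.1] 19.75
[294 166]
```

View pics/c4.png

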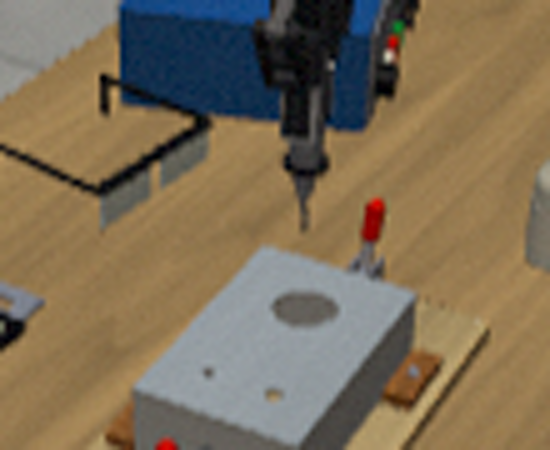

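Both views agree on the hole: centre about (545.3,−161.6), radius 18–21.5 mm. The blade hangs above it. I lower in at the centre.

Request:
step_arm:
  commands:
    - [10, 0.02, 0.4, 0, 0]
    - [10, 0.02, 0.7, 0, 0]
    - [10, 0.02, 0.95, 0, 0]
    - [10, 0.02, 1.1, 0, 0]
    - [10, 0.02, 1.18, 0, 0]
    - [10, 0.02, 1.21, 0, 0]
    - [10, 0.02, 1.21, 0, 0]
    - [10, 0.02, 1.21, 0, 0]

```text
t: 7.28
position: [546.8, -161.9, 131.4]
tcp_rot: [-1.311, 1.041, -1.038]
wrist_force: [-0.1, 0.4, -1.9]
grip_width: 18.3
```

```bash
cat > tr.py <<'E'
from h import *
import sys,json
from scipy.interpolate import CubicSpline
C=np.array([545.3,-161.6])
RR=np.array([20.5,20.9,20.7,20.3,20.3,19.5,19.5,19.3,18.8,18.6,18.8,18.5,20.1,20.7,21.3,21.5,21,20,19.2,18.3,17.7,18.5,19.5,19.8])
RR=(np.roll(RR,1)+2*RR+np.roll(RR,-1))/4
spl=CubicSpline(np.arange(0,361,15),np.r_[RR,RR[0]],bc_type="periodic")
r=lambda a:float(spl(a%360))
B=np.array([0.2,0.0,-1.7])   # free-hanging force bias
def state():
    o,R=st();p=o["position"];d=p[:2]-C;a=np.arctan2(d[1],d[0]);n=np.array([np.cos(a),np.sin(a)]);t=np.array([np.sin(a),-np.cos(a)])
    F=o["wrist_force"]-B
    print("t %.2f pos"%o["t"],p,"ang %.1f rad %.2f off %.2f"%(np.degrees(a)%360,np.hypot(*d),np.hypot(*d)-r(np.degrees(a))),"inwardF %.1f tang(cw) %.1f Fz %.1f"%(-F[:2]@n,F[:2]@t,F[2]),"M",o["moment"],"w %.1f"%o["grip_width"])
    return o,R,np.degrees(a)
def rows(astep,out,n,z=130.2):
    """suggest n rows: from the measured angle go astep deg cw, keep radius offset as measured plus out mm (ramped in)"""
    o,R,a=state();p=o["position"];off=np.hypot(*(p[:2]-C))-r(a)
    L=[]
    for i in range(1,n+1):
        b=a-astep*i/n;q=r(b)+off+out
        w=np.r_[C+q*np.array([np.cos(np.radians(b)),np.sin(np.radians(b))]),z]
        L.append([10]+[float(round(v,3)) for v in R.T@(w-p)/60]+[0])
    print(json.dumps(L))
E
python3 - <<'E'
from tr import *
o,R,a=state();print(o["wrist_force"]);print(to([545.3-15,-161.6-1,130.2]),to([545.3-20,-161.6-1.2,130.2]))
E
```

```text
t 7.28 pos [ 546.82 -161.88  131.44] ang 349.5 rad 1.54 off -18.52 inwardF 0.4 tang(cw) -0.3 Fz -0.2 M [-0.01 -0.01  0.02] w 18.3
[-0.11  0.39 -1.91]
[-0.05  0.02 -0.27] [-0.07  0.02 -0.35]
```

Request:
step_arm:
  commands:
    - [10, -0.02, 0.01, -0.1, 0]
    - [10, -0.04, 0.01, -0.2, 0]
    - [10, -0.05, 0.02, -0.25, 0]
    - [10, -0.05, 0.02, -0.25, 0]

```text
t: 7.78
position: [531.2, -162.4, 130.3]
tcp_rot: [-1.311, 1.042, -1.039]
wrist_force: [0.7, -0.4, -1.8]
grip_width: 18.5
```

Run:
```python
from tr import *
o,R,a=state();
for q in(17,19,21,22): print(to([545.3-q,-161.6-q*.05,130.2]))
```

```text
t 7.78 pos [ 531.21 -162.38  130.3 ] ang 183.2 rad 14.11 off -5.94 inwardF 0.5 tang(cw) -0.4 Fz -0.1 M [-0.03 -0.01 -0.01] w 18.5
[-0.01  0.   -0.05]
[-0.02  0.   -0.08]
[-0.02  0.   -0.11]
[-0.02  0.   -0.13]
```

Request:
step_arm:
  commands:
    - [10, -0.01, 0, -0.03, 0]
    - [10, -0.015, 0, -0.06, 0]
    - [10, -0.02, 0, -0.08, 0]
    - [10, -0.02, 0, -0.1, 0]

```text
t: 8.28
position: [525.1, -162.7, 130.5]
tcp_rot: [-1.311, 1.042, -1.039]
wrist_force: [1.4, -0.8, -1.7]
grip_width: 18.2
```

Run:
```python
from tr import *
o,R,a=state();
for q in(21,22,23): print(to([545.3-q,-161.6-q*.05,130.2]))
s=get_image("side")[:,:,::-1]
u=proj("side",[526,-162,73])[0].astype(int);cv2.imwrite("pics/c5.png",crop(s,u[0]-30,u[1]-30,60,50,10))
```

```text
t 8.28 pos [ 525.07 -162.66  130.54] ang 183.0 rad 20.26 off 0.22 inwardF 1.2 tang(cw) -0.9 Fz -0.0 M [-0.16 -0.09 -0.03] w 18.2
[-0.    0.01 -0.01]
[-0.01  0.01 -0.03]
[-0.01  0.01 -0.05]
```

View pics/c5.png

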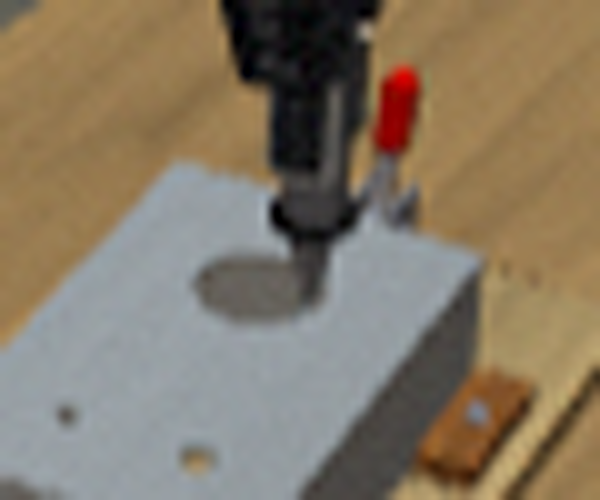

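Blade foot is in the hole, with the nose over the front edge (crop about (310,285)). First light contact. I pull a little further out.

Request:
step_arm:
  commands:
    - [10, 0, 0.005, -0.015, 0]
    - [10, -0.005, 0.005, -0.03, 0]
    - [10, -0.005, 0.005, -0.03, 0]
    - [10, -0.005, 0.005, -0.03, 0]

```text
t: 8.82
position: [522.8, -162.3, 129.9]
tcp_rot: [-1.311, 1.043, -1.038]
wrist_force: [1.5, -0.9, -1.7]
grip_width: 18.1
```

Run:
```python
from tr import *
o,R,a=state();
for q in(22,23,24): print(to([545.3-q,-161.6-q*.05,130.2]))
```

```text
t 8.82 pos [ 522.81 -162.35  129.94] ang 181.9 rad 22.50 off 2.53 inwardF 1.2 tang(cw) -0.9 Fz 0.0 M [ 0.02 -0.18  0.02] w 18.1
[ 0.01 -0.    0.01]
[ 0.   -0.   -0.01]
[ 0.   -0.   -0.03]
```

Request:
step_arm:
  commands:
    - [10, 0, 0, -0.01, 0]
    - [10, 0, 0, -0.02, 0]
    - [10, 0, 0, -0.02, 0]
    - [10, 0, 0, -0.02, 0]

```text
t: 9.32
position: [521.7, -162.6, 130.0]
tcp_rot: [-1.311, 1.043, -1.038]
wrist_force: [1.2, 0.4, -1.7]
grip_width: 17.9
```

Run:
```python
from tr import *
o,R,a=state();print(o["wrist_force"]);rows(15,0.5,6)
```

```text
t 9.32 pos [ 521.71 -162.63  130.04] ang 182.5 rad 23.61 off 3.60 inwardF 1.0 tang(cw) 0.3 Fz -0.0 M [ 0.07 -0.36  0.01] w 17.9
[ 1.23  0.39 -1.7 ]
t 9.32 pos [ 521.71 -162.63  130.04] ang 182.5 rad 23.61 off 3.60 inwardF 1.0 tang(cw) 0.3 Fz -0.0 M [ 0.07 -0.36  0.01] w 17.9
[[10, -0.018, -0.003, -0.002, 0], [10, -0.034, -0.003, 0.005, 0], [10, -0.05, -0.003, 0.012, 0], [10, -0.065, -0.003, 0.021, 0], [10, -0.08, -0.003, 0.029, 0], [10, -0.095, -0.003, 0.038, 0]]
```

Request:
step_arm:
  commands:
    - [10, 0, 0, -0.01, 0]
    - [10, 0, 0, -0.02, 0]
    - [10, 0, 0, -0.025, 0]
    - [10, 0, 0, -0.025, 0]

```text
t: 9.82
position: [520.5, -163.1, 130.2]
tcp_rot: [-1.311, 1.042, -1.038]
wrist_force: [3.1, 0.3, -0.7]
grip_width: 18.4
```

Run:
```python
from tr import *
o,R,a=state();print(o["wrist_force"],R[:,1])
L=[]
for i in range(4):
    get_image("top");o=get_obs();L.append(np.r_[o["position"],o["wrist_force"],o["moment"]*10])
print(np.array(L))
```

```text
t 9.82 pos [ 520.49 -163.07  130.23] ang 183.4 rad 24.85 off 4.79 inwardF 2.9 tang(cw) 0.1 Fz 1.0 M [ 0.11 -0.6  -0.05] w 18.4
[ 3.09  0.3  -0.65] [-0. -0. -1.]
[[ 520.46 -163.05  130.19    2.49    0.35   -1.05    0.86   -5.4    -0.39]
 [ 520.47 -163.04  130.2     3.1     0.52    0.04    1.64   -6.23    0.08]
 [ 520.42 -163.04  130.18    1.98   -0.32   -0.47    1.34   -6.29   -0.32]
 [ 520.43 -163.03  130.17    3.62    0.29    0.12    1.82   -5.56    0.24]]
```

Request:
step_arm:
  commands:
    - [10, 0, 0, -0.015, 0]
    - [10, 0, 0, -0.03, 0]
    - [10, 0, 0, -0.03, 0]
  newtons: 110

```text
t: 10.4
position: [519.1, -163.5, 130.5]
tcp_rot: [-1.31, 1.041, -1.039]
wrist_force: [4.2, 0.7, 0.3]
grip_width: 18.1
```

```bash
cat >> tr.py <<'E'
def go(step,n=8,goal=4.7,k=1.0,z=130.2,nim=3,hold=None):
    L=[]
    for i in range(nim):
        o=get_obs();L.append(np.r_[o["wrist_force"]-B,o["moment"]]);get_image("top")
    f=np.mean(L,0);o,R=st();p=o["position"];d=p[:2]-C;a=np.degrees(np.arctan2(d[1],d[0]));off=np.hypot(*d)-r(a)
    N=np.array([np.cos(np.radians(a)),np.sin(np.radians(a))]);T=np.array([N[1],-N[0]])
    Fm=np.array([-f[4],f[3]+.02])/.207
    Fi=-Fm@N;out=np.clip((goal-Fi)/k*.8,-1.5,1.5)
    print("t %.2f ang %.1f z %.1f off %.2f | in: moment %.1f force %.1f  tang %.1f %.1f Fz %.1f | out %.2f w %.1f"%(o["t"],a%360,p[2],off,Fi,-f[:2]@N,Fm@T,f[:2]@T,f[2],out,o["grip_width"]),"pos",p)
    Lr=[]
    for i in range(1,n+1):
        b=a-step*i/n;q=r(b)+off+out*min(1,i/(n/2))
        w=np.r_[C+q*np.array([np.cos(np.radians(b)),np.sin(np.radians(b))]),z]
        Lr.append([10]+[float(round(v,3)) for v in R.T@(w-p)/60]+[0])
    print(json.dumps(Lr))
E
python3 -c "
from tr import *
go(12,6)"
```

```text
t 10.55 ang 184.2 z 130.5 off 6.19 | in: moment 5.6 force 4.3  tang 1.0 0.6 Fz 2.6 | out -0.70 w 17.4 pos [ 519.07 -163.52  130.51]
[[10, -0.014, 0.005, 0.008, 0], [10, -0.027, 0.005, 0.017, 0], [10, -0.04, 0.005, 0.027, 0], [10, -0.054, 0.005, 0.033, 0], [10, -0.067, 0.005, 0.039, 0], [10, -0.08, 0.005, 0.046, 0]]
```

Request:
step_arm:
  commands:
    - [10, -0.014, 0.005, 0.004, 0]
    - [10, -0.027, 0.005, 0.01, 0]
    - [10, -0.04, 0.005, 0.018, 0]
    - [10, -0.054, 0.005, 0.025, 0]
    - [10, -0.067, 0.005, 0.031, 0]
    - [10, -0.08, 0.005, 0.038, 0]

```text
t: 11.3
position: [520.3, -158.8, 130.3]
tcp_rot: [-1.311, 1.041, -1.039]
wrist_force: [2.7, -4.4, 1.5]
grip_width: 17.6
```

```bash
sed -i 's#/.207#/.24#; s/goal=4.7/goal=4.5/' tr.py; python3 -c "
from tr import *
go(16,8)"
```

```text
t 11.45 ang 173.2 z 130.3 off 5.76 | in: moment 3.1 force 3.3  tang -3.7 -3.7 Fz 3.1 | out 1.15 w 17.7 pos [ 520.3  -158.63  130.31]
[[10, -0.015, 0.002, 0.003, 0], [10, -0.029, 0.002, 0.006, 0], [10, -0.044, 0.002, 0.009, 0], [10, -0.059, 0.002, 0.013, 0], [10, -0.072, 0.002, 0.021, 0], [10, -0.084, 0.002, 0.03, 0], [10, -0.096, 0.002, 0.039, 0], [10, -0.108, 0.002, 0.048, 0]]
```

Request:
step_arm:
  commands:
    - [10, -0.015, 0.002, 0.003, 0]
    - [10, -0.029, 0.002, 0.008, 0]
    - [10, -0.044, 0.002, 0.013, 0]
    - [10, -0.059, 0.002, 0.018, 0]
    - [10, -0.072, 0.002, 0.026, 0]
    - [10, -0.084, 0.002, 0.035, 0]
    - [10, -0.096, 0.002, 0.043, 0]
    - [10, -0.108, 0.002, 0.052, 0]

```text
t: 12.45
position: [522.2, -152.7, 130.6]
tcp_rot: [-1.312, 1.039, -1.041]
wrist_force: [3.0, -6.7, 1.8]
grip_width: 17.8
```

```bash
python3 -c "
from tr import *
go(16,8)"
```

```text
t 12.60 ang 158.7 z 130.7 off 5.95 | in: moment 5.0 force 4.9  tang -4.5 -4.8 Fz 3.5 | out -0.37 w 18.0 pos [ 522.26 -152.61  130.66]
[[10, -0.01, 0.008, 0.01, 0], [10, -0.021, 0.008, 0.02, 0], [10, -0.03, 0.007, 0.031, 0], [10, -0.04, 0.007, 0.042, 0], [10, -0.05, 0.007, 0.051, 0], [10, -0.06, 0.007, 0.061, 0], [10, -0.069, 0.007, 0.072, 0], [10, -0.079, 0.007, 0.083, 0]]
```

Request:
step_arm:
  commands:
    - [10, -0.01, 0.008, 0.011, 0]
    - [10, -0.021, 0.008, 0.022, 0]
    - [10, -0.029, 0.007, 0.034, 0]
    - [10, -0.037, 0.007, 0.047, 0]
    - [10, -0.047, 0.007, 0.056, 0]
    - [10, -0.057, 0.007, 0.066, 0]
    - [10, -0.066, 0.007, 0.077, 0]
    - [10, -0.076, 0.007, 0.088, 0]

```text
t: 13.6
position: [526.0, -148.0, 130.3]
tcp_rot: [-1.314, 1.039, -1.042]
wrist_force: [0.8, -6.9, 2.5]
grip_width: 18.0
```

```bash
sed -i 's/goal=4.5/goal=3.9/' tr.py; python3 -c "
from tr import *
go(18,8)"
```

```text
t 13.75 ang 144.4 z 130.3 off 5.00 | in: moment 4.5 force 4.3  tang -4.1 -4.1 Fz 4.2 | out -0.51 w 17.8 pos [ 526.06 -147.82  130.3 ]
[[10, -0.008, 0.002, 0.013, 0], [10, -0.016, 0.002, 0.026, 0], [10, -0.024, 0.002, 0.04, 0], [10, -0.03, 0.001, 0.054, 0], [10, -0.038, 0.001, 0.067, 0], [10, -0.046, 0.001, 0.08, 0], [10, -0.053, 0.001, 0.093, 0], [10, -0.06, 0.001, 0.107, 0]]
```

Request:
step_arm:
  commands:
    - [10, -0.008, 0.002, 0.013, 0]
    - [10, -0.016, 0.002, 0.027, 0]
    - [10, -0.023, 0.002, 0.042, 0]
    - [10, -0.028, 0.001, 0.057, 0]
    - [10, -0.036, 0.001, 0.07, 0]
    - [10, -0.044, 0.001, 0.083, 0]
    - [10, -0.051, 0.001, 0.096, 0]
    - [10, -0.058, 0.001, 0.11, 0]

```text
t: 14.75
position: [530.7, -143.9, 130.0]
tcp_rot: [-1.317, 1.04, -1.041]
wrist_force: [-0.6, -6.5, 1.6]
grip_width: 17.8
```

```bash
python3 -c "
from tr import *
go(18,8)
s=get_image('side')[:,:,::-1]
u=proj('side',[540,-150,85])[0].astype(int);cv2.imwrite('pics/c6.png',crop(s,u[0]-30,u[1]-35,60,55,10))"
```

```text
t 14.90 ang 129.1 z 130.0 off 4.20 | in: moment 4.6 force 4.4  tang -4.1 -4.1 Fz 4.1 | out -0.55 w 17.8 pos [ 530.82 -143.79  130.02]
[[10, -0.005, -0.003, 0.014, 0], [10, -0.009, -0.003, 0.029, 0], [10, -0.012, -0.003, 0.043, 0], [10, -0.015, -0.003, 0.058, 0], [10, -0.02, -0.003, 0.072, 0], [10, -0.024, -0.004, 0.086, 0], [10, -0.028, -0.004, 0.1, 0], [10, -0.032, -0.004, 0.115, 0]]
```

View pics/c6.png

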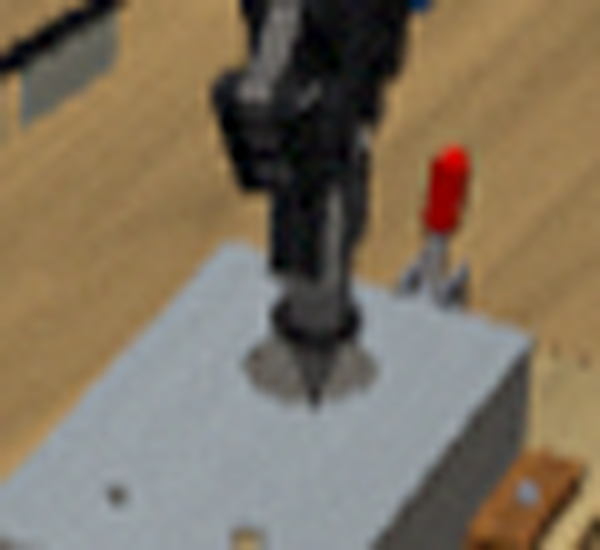

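The side view shows the blade tip at the rim (crop (316,405)) and the tool upright, with the fingers well above the case. I continue the trace.

Request:
step_arm:
  commands:
    - [10, -0.005, -0.003, 0.014, 0]
    - [10, -0.009, -0.003, 0.029, 0]
    - [10, -0.012, -0.003, 0.043, 0]
    - [10, -0.015, -0.003, 0.058, 0]
    - [10, -0.02, -0.003, 0.072, 0]
    - [10, -0.024, -0.003, 0.086, 0]
    - [10, -0.028, -0.003, 0.1, 0]
    - [10, -0.032, -0.003, 0.115, 0]

```text
t: 15.95
position: [535.5, -141.2, 129.6]
tcp_rot: [-1.32, 1.043, -1.04]
wrist_force: [-2.0, -7.6, 2.7]
grip_width: 17.9
```

```bash
python3 -c "
from tr import *
go(20,8)"
```

```text
t 16.10 ang 115.3 z 129.7 off 3.68 | in: moment 5.0 force 4.8  tang -4.1 -4.6 Fz 3.9 | out -0.85 w 17.7 pos [ 535.61 -141.12  129.67]
[[10, -0.001, -0.009, 0.017, 0], [10, -0.001, -0.009, 0.033, 0], [10, 0.0, -0.009, 0.049, 0], [10, 0.002, -0.009, 0.066, 0], [10, 0.001, -0.01, 0.082, 0], [10, 0.001, -0.01, 0.098, 0], [10, 0.001, -0.01, 0.114, 0], [10, 0.002, -0.01, 0.13, 0]]
```

Request:
step_arm:
  commands:
    - [10, 0, -0.009, 0.017, 0]
    - [10, 0.002, -0.009, 0.033, 0]
    - [10, 0.004, -0.009, 0.049, 0]
    - [10, 0.006, -0.009, 0.066, 0]
    - [10, 0.006, -0.01, 0.082, 0]
    - [10, 0.006, -0.01, 0.098, 0]
    - [10, 0.006, -0.01, 0.114, 0]
    - [10, 0.007, -0.01, 0.13, 0]

```text
t: 17.1
position: [541.4, -139.8, 129.3]
tcp_rot: [-1.322, 1.046, -1.037]
wrist_force: [-4.2, -5.3, 2.2]
grip_width: 17.8
```

```bash
python3 -c "
from tr import *
go(20,8);o,R=st();print(R[:,1],R[:,0])"
```

```text
t 17.25 ang 99.7 z 129.4 off 2.75 | in: moment 4.1 force 4.4  tang -3.8 -4.2 Fz 4.0 | out -0.14 w 17.5 pos [ 541.59 -139.84  129.37]
[[10, 0.001, -0.014, 0.016, 0], [10, 0.003, -0.014, 0.032, 0], [10, 0.006, -0.014, 0.048, 0], [10, 0.01, -0.015, 0.063, 0], [10, 0.013, -0.015, 0.079, 0], [10, 0.017, -0.015, 0.094, 0], [10, 0.022, -0.015, 0.11, 0], [10, 0.028, -0.015, 0.125, 0]]
[-0.01 -0.01 -1.  ] [ 0.23 -0.97  0.  ]
```

Request:
step_arm:
  commands:
    - [10, 0.001, -0.014, 0.016, 0]
    - [10, 0.003, -0.014, 0.032, 0]
    - [10, 0.006, -0.014, 0.048, 0]
    - [10, 0.01, -0.015, 0.063, 0]
    - [10, 0.013, -0.015, 0.079, 0]
    - [10, 0.017, -0.015, 0.094, 0]
    - [10, 0.022, -0.015, 0.11, 0]
    - [10, 0.028, -0.015, 0.125, 0]

```text
t: 18.25
position: [546.9, -139.5, 129.0]
tcp_rot: [-1.325, 1.05, -1.033]
wrist_force: [-4.7, -3.9, 2.8]
grip_width: 17.6
```

```bash
python3 -c "
from tr import *
go(20,8)"
```

```text
t 18.40 ang 85.9 z 129.0 off 2.62 | in: moment 4.4 force 4.5  tang -4.1 -4.8 Fz 4.4 | out -0.41 w 17.7 pos [ 546.89 -139.53  129.  ]
[[10, 0.006, -0.02, 0.015, 0], [10, 0.013, -0.021, 0.029, 0], [10, 0.02, -0.021, 0.043, 0], [10, 0.028, -0.021, 0.057, 0], [10, 0.034, -0.021, 0.072, 0], [10, 0.042, -0.022, 0.086, 0], [10, 0.05, -0.022, 0.1, 0], [10, 0.058, -0.022, 0.114, 0]]
```

Request:
step_arm:
  commands:
    - [10, 0.007, -0.03, 0.015, 0]
    - [10, 0.015, -0.035, 0.029, 0]
    - [10, 0.023, -0.037, 0.043, 0]
    - [10, 0.032, -0.037, 0.057, 0]
    - [10, 0.038, -0.037, 0.072, 0]
    - [10, 0.046, -0.038, 0.086, 0]
    - [10, 0.054, -0.038, 0.1, 0]
    - [10, 0.062, -0.038, 0.114, 0]

```text
t: 19.4
position: [554.6, -141.4, 131.2]
tcp_rot: [-1.325, 1.05, -1.033]
wrist_force: [-0.8, -0.5, -0.3]
grip_width: 17.9
```

```bash
sed -i 's/z=130.2,nim/z=131.0,nim/' tr.py; python3 -c "
from tr import *
go(20,8);o,R=st();print(R[:,1])"
```

```text
t 19.55 ang 65.0 z 131.2 off 2.12 | in: moment 0.4 force 0.8  tang -0.3 -0.3 Fz 0.3 | out 1.50 w 18.0 pos [ 554.62 -141.58  131.18]
[[10, 0.005, 0.003, 0.017, 0], [10, 0.01, 0.002, 0.034, 0], [10, 0.017, 0.002, 0.052, 0], [10, 0.024, 0.002, 0.069, 0], [10, 0.037, 0.002, 0.081, 0], [10, 0.05, 0.001, 0.092, 0], [10, 0.064, 0.001, 0.103, 0], [10, 0.078, 0.001, 0.113, 0]]
[-0.02 -0.01 -1.  ]
```

Contact was lost because the height correction was too big. I go back to about 92° off the edge, re-engage there and repeat that arc.

Request:
step_arm:
  commands:
    - [10, 0.016, 0, -0.004, 0]
    - [10, 0.01, 0.01, -0.04, 0]
    - [10, -0.003, 0.02, -0.085, 0]
    - [10, -0.025, 0.025, -0.13, 0]
    - [10, -0.042, 0.025, -0.161, 0]
    - [10, -0.042, 0.025, -0.161, 0]

```text
t: 20.3
position: [544.5, -141.3, 130.0]
tcp_rot: [-1.325, 1.05, -1.034]
wrist_force: [-0.4, 0.8, -2.0]
grip_width: 17.6
```

```bash
sed -i 's/z=131.0,nim/z=129.8,nim/' tr.py; python3 -c "
from tr import *
go(0,3);p=get_obs()['position'];print(to([544.6,-161.6+19.4+2.4,129.7]))"
```

```text
t 20.45 ang 91.6 z 130.0 off 0.83 | in: moment -0.1 force -0.2  tang 0.0 -0.5 Fz 0.0 | out 1.50 w 18.0 pos [ 544.75 -141.35  129.98]
[[10, -0.016, 0.003, 0.003, 0], [10, -0.025, 0.003, 0.005, 0], [10, -0.025, 0.003, 0.005, 0]]
[-0.03  0.    0.  ]
```

Request:
step_arm:
  commands:
    - [10, -0.012, 0.003, 0, 0]
    - [10, -0.025, 0.003, 0, 0]
    - [10, -0.033, 0.003, 0, 0]
    - [10, -0.033, 0.003, 0, 0]

```text
t: 20.95
position: [544.4, -139.8, 130.0]
tcp_rot: [-1.325, 1.049, -1.034]
wrist_force: [0.2, -1.9, -1.2]
grip_width: 17.9
```

```bash
python3 -c "
from tr import *
go(10,6)"
```

```text
t 21.10 ang 92.4 z 129.9 off 2.53 | in: moment 2.7 force 2.5  tang -0.1 -0.1 Fz 0.7 | out 0.97 w 17.8 pos [ 544.38 -139.67  129.91]
[[10, -0.004, 0.002, 0.012, 0], [10, -0.007, 0.001, 0.024, 0], [10, -0.009, 0.001, 0.036, 0], [10, -0.007, 0.001, 0.047, 0], [10, -0.003, 0.001, 0.057, 0], [10, -0.0, 0.001, 0.068, 0]]
```

Request:
step_arm:
  commands:
    - [10, -0.012, 0.002, 0, 0]
    - [10, -0.016, 0.002, 0.005, 0]
    - [10, -0.014, 0.001, 0.016, 0]
    - [10, -0.012, 0.001, 0.028, 0]
    - [10, -0.011, 0.001, 0.04, 0]
    - [10, -0.009, 0.001, 0.052, 0]
    - [10, -0.006, 0.001, 0.063, 0]
    - [10, -0.003, 0.001, 0.074, 0]

```text
t: 22.1
position: [547.5, -138.8, 129.6]
tcp_rot: [-1.327, 1.051, -1.033]
wrist_force: [-5.3, -4.8, 3.5]
grip_width: 17.9
```

```bash
python3 -c "
from tr import *
go(18,8)"
```

```text
t 22.25 ang 84.5 z 129.6 off 3.37 | in: moment 5.0 force 5.6  tang -4.2 -4.8 Fz 4.6 | out -0.92 w 18.1 pos [ 547.49 -138.81  129.61]
[[10, 0.008, -0.003, 0.013, 0], [10, 0.017, -0.004, 0.025, 0], [10, 0.025, -0.004, 0.038, 0], [10, 0.035, -0.004, 0.049, 0], [10, 0.041, -0.004, 0.062, 0], [10, 0.047, -0.005, 0.075, 0], [10, 0.055, -0.005, 0.088, 0], [10, 0.062, -0.005, 0.101, 0]]
```

Request:
step_arm:
  commands:
    - [10, 0.005, -0.003, 0.013, 0]
    - [10, 0.012, -0.004, 0.026, 0]
    - [10, 0.019, -0.004, 0.039, 0]
    - [10, 0.028, -0.004, 0.051, 0]
    - [10, 0.034, -0.004, 0.064, 0]
    - [10, 0.04, -0.005, 0.077, 0]
    - [10, 0.048, -0.005, 0.09, 0]
    - [10, 0.055, -0.005, 0.103, 0]

```text
t: 23.25
position: [552.8, -140.3, 129.4]
tcp_rot: [-1.329, 1.055, -1.03]
wrist_force: [-3.8, -3.7, 2.6]
grip_width: 18.1
```

```bash
sed -i 's/k=1.0/k=1.8/' tr.py; python3 -c "
from tr import *
go(18,8)"
```

```text
t 23.40 ang 70.6 z 129.3 off 2.75 | in: moment 4.7 force 4.7  tang -3.6 -3.3 Fz 3.9 | out -0.36 w 17.8 pos [ 552.8  -140.32  129.34]
[[10, 0.009, -0.008, 0.012, 0], [10, 0.018, -0.008, 0.024, 0], [10, 0.027, -0.009, 0.035, 0], [10, 0.037, -0.009, 0.046, 0], [10, 0.046, -0.009, 0.057, 0], [10, 0.056, -0.009, 0.068, 0], [10, 0.066, -0.01, 0.079, 0], [10, 0.077, -0.01, 0.089, 0]]
```

Request:
step_arm:
  commands:
    - [10, 0.01, -0.008, 0.014, 0]
    - [10, 0.021, -0.008, 0.028, 0]
    - [10, 0.032, -0.009, 0.041, 0]
    - [10, 0.044, -0.009, 0.054, 0]
    - [10, 0.055, -0.009, 0.067, 0]
    - [10, 0.067, -0.009, 0.079, 0]
    - [10, 0.08, -0.01, 0.091, 0]
    - [10, 0.094, -0.01, 0.103, 0]

```text
t: 24.4
position: [558.2, -143.4, 129.0]
tcp_rot: [-1.33, 1.059, -1.026]
wrist_force: [-6.2, -1.9, 2.6]
grip_width: 18.1
```

```bash
python3 -c "
from tr import *
go(22,8)"
```

```text
t 24.55 ang 53.8 z 129.0 off 2.06 | in: moment 4.2 force 4.9  tang -3.5 -4.0 Fz 4.0 | out -0.15 w 17.9 pos [ 558.46 -143.6   129.03]
[[10, 0.014, -0.013, 0.011, 0], [10, 0.028, -0.014, 0.022, 0], [10, 0.043, -0.014, 0.032, 0], [10, 0.058, -0.014, 0.041, 0], [10, 0.073, -0.014, 0.051, 0], [10, 0.089, -0.015, 0.059, 0], [10, 0.105, -0.015, 0.067, 0], [10, 0.122, -0.015, 0.074, 0]]
```

Request:
step_arm:
  commands:
    - [10, 0.014, -0.009, 0.011, 0]
    - [10, 0.028, -0.012, 0.022, 0]
    - [10, 0.043, -0.014, 0.032, 0]
    - [10, 0.058, -0.014, 0.042, 0]
    - [10, 0.073, -0.014, 0.052, 0]
    - [10, 0.089, -0.014, 0.06, 0]
    - [10, 0.105, -0.014, 0.068, 0]
    - [10, 0.122, -0.014, 0.076, 0]

```text
t: 25.55
position: [563.4, -148.3, 129.0]
tcp_rot: [-1.33, 1.062, -1.023]
wrist_force: [-5.1, 1.6, 1.4]
grip_width: 17.9
```

```bash
python3 -c "
from tr import *
go(22,8)"
```

```text
t 25.70 ang 35.3 z 129.1 off 1.93 | in: moment 3.5 force 3.8  tang -3.3 -3.5 Fz 3.4 | out 0.20 w 17.9 pos [ 563.67 -148.61  129.09]
[[10, 0.016, -0.012, 0.007, 0], [10, 0.033, -0.012, 0.015, 0], [10, 0.05, -0.013, 0.021, 0], [10, 0.068, -0.013, 0.026, 0], [10, 0.086, -0.013, 0.029, 0], [10, 0.104, -0.013, 0.032, 0], [10, 0.122, -0.013, 0.033, 0], [10, 0.14, -0.013, 0.033, 0]]
```

Request:
step_arm:
  commands:
    - [10, 0.016, -0.01, 0.009, 0]
    - [10, 0.033, -0.012, 0.018, 0]
    - [10, 0.05, -0.012, 0.025, 0]
    - [10, 0.068, -0.012, 0.031, 0]
    - [10, 0.086, -0.012, 0.035, 0]
    - [10, 0.104, -0.012, 0.038, 0]
    - [10, 0.122, -0.012, 0.039, 0]
    - [10, 0.14, -0.012, 0.039, 0]

```text
t: 26.7
position: [567.0, -154.8, 129.4]
tcp_rot: [-1.329, 1.064, -1.02]
wrist_force: [-5.4, 3.7, 2.7]
grip_width: 17.8
```

```bash
python3 -c "
from tr import *
go(22,8,k=1.2)"
```

```text
t 26.85 ang 16.5 z 129.5 off 1.97 | in: moment 5.1 force 4.9  tang -4.5 -4.7 Fz 5.0 | out -0.82 w 17.6 pos [ 567.09 -155.14  129.45]
[[10, 0.018, -0.006, -0.003, 0], [10, 0.036, -0.006, -0.008, 0], [10, 0.053, -0.006, -0.013, 0], [10, 0.07, -0.006, -0.019, 0], [10, 0.087, -0.006, -0.023, 0], [10, 0.104, -0.006, -0.028, 0], [10, 0.12, -0.006, -0.034, 0], [10, 0.136, -0.006, -0.04, 0]]
```

Request:
step_arm:
  commands:
    - [10, 0.018, -0.004, -0.003, 0]
    - [10, 0.036, -0.004, -0.007, 0]
    - [10, 0.053, -0.004, -0.011, 0]
    - [10, 0.07, -0.004, -0.017, 0]
    - [10, 0.087, -0.004, -0.021, 0]
    - [10, 0.104, -0.004, -0.026, 0]
    - [10, 0.12, -0.004, -0.032, 0]
    - [10, 0.136, -0.004, -0.038, 0]

```text
t: 27.85
position: [567.0, -163.7, 129.8]
tcp_rot: [-1.329, 1.063, -1.021]
wrist_force: [-2.0, 2.9, 0.8]
grip_width: 17.6
```

```bash
python3 -c "
from tr import *
go(22,8,k=1.2)"
```

```text
t 28.00 ang 353.6 z 129.8 off 1.53 | in: moment 1.5 force 2.3  tang -1.3 -1.7 Fz 2.2 | out 1.50 w 17.8 pos [ 566.91 -164.03  129.84]
[[10, 0.018, 0.001, -0.002, 0], [10, 0.036, 0.001, -0.005, 0], [10, 0.054, 0.001, -0.009, 0], [10, 0.072, 0.001, -0.013, 0], [10, 0.087, 0.001, -0.024, 0], [10, 0.101, 0.001, -0.036, 0], [10, 0.114, 0.001, -0.049, 0], [10, 0.127, 0.002, -0.062, 0]]
```

Request:
step_arm:
  commands:
    - [10, 0.006, 0.001, 0.015, 0]
    - [10, 0.024, 0.001, 0.018, 0]
    - [10, 0.042, 0.001, 0.012, 0]
    - [10, 0.06, 0.001, 0.003, 0]
    - [10, 0.076, 0.001, -0.008, 0]
    - [10, 0.091, 0.001, -0.02, 0]
    - [10, 0.105, 0.001, -0.032, 0]
    - [10, 0.118, 0.001, -0.045, 0]

```text
t: 29.0
position: [565.8, -170.3, 129.7]
tcp_rot: [-1.329, 1.064, -1.02]
wrist_force: [-2.5, 5.8, 2.4]
grip_width: 17.9
```

```bash
python3 -c "
from tr import *
go(22,8,k=1.2)"
```

```text
t 29.15 ang 336.2 z 129.7 off 2.74 | in: moment 4.6 force 4.7  tang -3.4 -3.5 Fz 3.7 | out -0.46 w 18.1 pos [ 565.73 -170.6   129.74]
[[10, 0.012, -0.001, -0.014, 0], [10, 0.022, -0.0, -0.028, 0], [10, 0.032, 0.0, -0.043, 0], [10, 0.041, 0.001, -0.059, 0], [10, 0.05, 0.001, -0.073, 0], [10, 0.059, 0.001, -0.088, 0], [10, 0.066, 0.002, -0.103, 0], [10, 0.073, 0.002, -0.119, 0]]
```

Request:
step_arm:
  commands:
    - [10, 0.012, -0.001, -0.014, 0]
    - [10, 0.022, 0, -0.028, 0]
    - [10, 0.033, 0, -0.043, 0]
    - [10, 0.043, 0.001, -0.058, 0]
    - [10, 0.052, 0.001, -0.072, 0]
    - [10, 0.061, 0.001, -0.087, 0]
    - [10, 0.068, 0.002, -0.102, 0]
    - [10, 0.075, 0.002, -0.118, 0]

```text
t: 30.15
position: [560.4, -176.3, 130.1]
tcp_rot: [-1.328, 1.063, -1.02]
wrist_force: [-0.0, 4.8, 2.4]
grip_width: 18.0
```

```bash
python3 -c "
from tr import *
go(22,8,k=1.5)"
```

```text
t 30.30 ang 315.0 z 130.1 off 2.55 | in: moment 3.6 force 3.7  tang -3.4 -3.1 Fz 3.9 | out 0.15 w 17.7 pos [ 560.23 -176.51  130.06]
[[10, 0.007, 0.005, -0.015, 0], [10, 0.014, 0.005, -0.031, 0], [10, 0.02, 0.006, -0.046, 0], [10, 0.026, 0.006, -0.062, 0], [10, 0.03, 0.007, -0.078, 0], [10, 0.035, 0.007, -0.094, 0], [10, 0.039, 0.007, -0.11, 0], [10, 0.043, 0.008, -0.126, 0]]
```

Request:
step_arm:
  commands:
    - [10, 0.007, 0.004, -0.015, 0]
    - [10, 0.014, 0.004, -0.031, 0]
    - [10, 0.021, 0.004, -0.046, 0]
    - [10, 0.027, 0.004, -0.062, 0]
    - [10, 0.031, 0.004, -0.078, 0]
    - [10, 0.036, 0.005, -0.094, 0]
    - [10, 0.04, 0.005, -0.11, 0]
    - [10, 0.044, 0.005, -0.126, 0]

```text
t: 31.3
position: [554.1, -180.7, 130.3]
tcp_rot: [-1.327, 1.062, -1.021]
wrist_force: [1.1, 4.7, 0.9]
grip_width: 17.9
```

```bash
python3 -c "
from tr import *
go(22,8,k=1.8)"
```

```text
t 31.45 ang 293.5 z 130.2 off 3.04 | in: moment 4.0 force 3.7  tang -2.6 -2.5 Fz 3.1 | out -0.04 w 17.8 pos [ 553.74 -180.98  130.24]
[[10, 0.004, 0.008, -0.016, 0], [10, 0.007, 0.008, -0.033, 0], [10, 0.01, 0.009, -0.05, 0], [10, 0.012, 0.009, -0.067, 0], [10, 0.013, 0.01, -0.084, 0], [10, 0.014, 0.01, -0.102, 0], [10, 0.015, 0.011, -0.12, 0], [10, 0.014, 0.011, -0.137, 0]]
```

Request:
step_arm:
  commands:
    - [10, 0.004, 0.003, -0.016, 0]
    - [10, 0.008, 0.004, -0.033, 0]
    - [10, 0.011, 0.004, -0.05, 0]
    - [10, 0.013, 0.005, -0.067, 0]
    - [10, 0.015, 0.005, -0.084, 0]
    - [10, 0.016, 0.006, -0.102, 0]
    - [10, 0.017, 0.006, -0.12, 0]
    - [10, 0.016, 0.006, -0.137, 0]

```text
t: 32.45
position: [546.6, -184.0, 130.4]
tcp_rot: [-1.327, 1.061, -1.022]
wrist_force: [2.2, 3.8, 0.7]
grip_width: 17.7
```

```bash
python3 -c "
from tr import *
go(22,8,k=1.8)"
```

```text
t 32.60 ang 272.5 z 130.4 off 3.43 | in: moment 4.0 force 4.1  tang -2.4 -2.1 Fz 2.9 | out -0.05 w 18.1 pos [ 546.29 -184.03  130.41]
[[10, -0.001, 0.011, -0.018, 0], [10, -0.003, 0.011, -0.036, 0], [10, -0.007, 0.012, -0.054, 0], [10, -0.011, 0.012, -0.072, 0], [10, -0.015, 0.013, -0.09, 0], [10, -0.021, 0.013, -0.108, 0], [10, -0.028, 0.014, -0.126, 0], [10, -0.035, 0.015, -0.144, 0]]
```

Request:
step_arm:
  commands:
    - [10, -0.001, 0.004, -0.018, 0]
    - [10, -0.003, 0.005, -0.036, 0]
    - [10, -0.006, 0.006, -0.054, 0]
    - [10, -0.01, 0.007, -0.072, 0]
    - [10, -0.014, 0.008, -0.09, 0]
    - [10, -0.02, 0.008, -0.108, 0]
    - [10, -0.027, 0.009, -0.126, 0]
    - [10, -0.034, 0.01, -0.144, 0]

```text
t: 33.6
position: [537.8, -184.3, 130.4]
tcp_rot: [-1.328, 1.061, -1.023]
wrist_force: [4.3, 3.2, 0.9]
grip_width: 17.9
```

```bash
python3 -c "
from tr import *
go(22,8,k=1.6)"
```

```text
t 33.75 ang 250.6 z 130.2 off 3.75 | in: moment 3.6 force 3.5  tang -1.6 -1.8 Fz 2.9 | out 0.15 w 17.8 pos [ 537.29 -184.29  130.15]
[[10, -0.008, 0.006, -0.018, 0], [10, -0.017, 0.007, -0.035, 0], [10, -0.027, 0.008, -0.052, 0], [10, -0.038, 0.008, -0.069, 0], [10, -0.051, 0.009, -0.084, 0], [10, -0.065, 0.009, -0.099, 0], [10, -0.079, 0.01, -0.113, 0], [10, -0.095, 0.01, -0.126, 0]]
```

Request:
step_arm:
  commands:
    - [10, -0.007, 0.004, -0.019, 0]
    - [10, -0.015, 0.005, -0.037, 0]
    - [10, -0.024, 0.006, -0.055, 0]
    - [10, -0.034, 0.006, -0.073, 0]
    - [10, -0.046, 0.006, -0.089, 0]
    - [10, -0.059, 0.006, -0.105, 0]
    - [10, -0.073, 0.006, -0.12, 0]
    - [10, -0.088, 0.006, -0.134, 0]

```text
t: 34.75
position: [528.8, -181.5, 130.4]
tcp_rot: [-1.328, 1.06, -1.024]
wrist_force: [4.7, 1.7, 1.5]
grip_width: 17.8
```

```bash
python3 -c "
from tr import *
go(20,8,k=1.2)"
```

```text
t 34.90 ang 229.6 z 130.3 off 4.64 | in: moment 4.1 force 4.3  tang -2.2 -1.9 Fz 2.9 | out -0.13 w 17.9 pos [ 528.52 -181.32  130.32]
[[10, -0.015, 0.009, -0.011, 0], [10, -0.031, 0.009, -0.021, 0], [10, -0.047, 0.01, -0.03, 0], [10, -0.064, 0.01, -0.038, 0], [10, -0.082, 0.01, -0.046, 0], [10, -0.099, 0.011, -0.053, 0], [10, -0.117, 0.011, -0.059, 0], [10, -0.135, 0.011, -0.064, 0]]
```

Request:
step_arm:
  commands:
    - [10, -0.015, 0.005, -0.011, 0]
    - [10, -0.031, 0.006, -0.022, 0]
    - [10, -0.047, 0.007, -0.032, 0]
    - [10, -0.064, 0.007, -0.041, 0]
    - [10, -0.081, 0.007, -0.05, 0]
    - [10, -0.098, 0.007, -0.058, 0]
    - [10, -0.116, 0.007, -0.065, 0]
    - [10, -0.134, 0.007, -0.071, 0]

```text
t: 35.9
position: [523.2, -175.4, 130.5]
tcp_rot: [-1.329, 1.058, -1.026]
wrist_force: [5.1, -0.8, 2.2]
grip_width: 17.8
```

```bash
python3 -c "
from tr import *
go(20,8,k=1.2)"
```

```text
t 36.05 ang 211.3 z 130.5 off 4.88 | in: moment 4.0 force 4.0  tang -2.6 -2.6 Fz 3.8 | out -0.09 w 17.9 pos [ 522.99 -175.16  130.49]
[[10, -0.018, 0.012, -0.004, 0], [10, -0.037, 0.012, -0.007, 0], [10, -0.056, 0.012, -0.01, 0], [10, -0.075, 0.012, -0.011, 0], [10, -0.093, 0.012, -0.012, 0], [10, -0.112, 0.012, -0.011, 0], [10, -0.131, 0.012, -0.01, 0], [10, -0.149, 0.012, -0.008, 0]]
```

Request:
step_arm:
  commands:
    - [10, -0.018, 0.006, -0.004, 0]
    - [10, -0.037, 0.008, -0.008, 0]
    - [10, -0.056, 0.008, -0.011, 0]
    - [10, -0.075, 0.008, -0.013, 0]
    - [10, -0.093, 0.008, -0.014, 0]
    - [10, -0.112, 0.008, -0.014, 0]
    - [10, -0.131, 0.008, -0.013, 0]
    - [10, -0.149, 0.008, -0.011, 0]

```text
t: 37.05
position: [520.8, -167.9, 130.6]
tcp_rot: [-1.33, 1.057, -1.028]
wrist_force: [4.8, -2.5, 1.0]
grip_width: 18.1
```

```bash
python3 -c "
from tr import *
go(20,8,k=1.2)"
```

```text
t 37.20 ang 193.6 z 130.5 off 4.73 | in: moment 4.1 force 3.7  tang -3.2 -3.1 Fz 3.9 | out -0.11 w 17.8 pos [ 520.65 -167.55  130.51]
[[10, -0.018, 0.012, 0.003, 0], [10, -0.036, 0.012, 0.007, 0], [10, -0.054, 0.012, 0.012, 0], [10, -0.072, 0.011, 0.017, 0], [10, -0.089, 0.011, 0.023, 0], [10, -0.105, 0.011, 0.03, 0], [10, -0.122, 0.011, 0.037, 0], [10, -0.138, 0.011, 0.045, 0]]
```

Request:
step_arm:
  commands:
    - [10, -0.02, 0.006, 0.003, 0]
    - [10, -0.042, 0.008, 0.007, 0]
    - [10, -0.063, 0.008, 0.013, 0]
    - [10, -0.084, 0.008, 0.02, 0]
    - [10, -0.104, 0.008, 0.027, 0]
    - [10, -0.124, 0.008, 0.036, 0]
    - [10, -0.144, 0.008, 0.045, 0]
    - [10, -0.163, 0.008, 0.055, 0]

```text
t: 38.2
position: [521.7, -158.8, 130.3]
tcp_rot: [-1.332, 1.056, -1.029]
wrist_force: [4.6, -4.8, 1.7]
grip_width: 17.9
```

```bash
python3 -c "
from tr import *
go(8,4,k=1.2)"
```

```text
t 38.35 ang 172.5 z 130.2 off 4.51 | in: moment 4.0 force 4.3  tang -3.9 -3.8 Fz 3.6 | out -0.09 w 17.7 pos [ 521.63 -158.46  130.2 ]
[[10, -0.012, 0.006, 0.008, 0], [10, -0.023, 0.006, 0.016, 0], [10, -0.035, 0.006, 0.023, 0], [10, -0.046, 0.006, 0.031, 0]]
```

Request:
step_arm:
  commands:
    - [10, -0.012, 0.003, 0.007, 0]
    - [10, -0.023, 0.003, 0.014, 0]
    - [10, -0.03, 0.003, 0.02, 0]
    - [10, 0, 0.003, 0.12, 0]
    - [10, 0.06, 0, 0.25, 0]
    - [10, 0.14, 0, 0.36, 0]
    - [10, 0.14, 0, 0.36, 0]

```text
t: 39.22
position: [544.7, -161.6, 128.9]
tcp_rot: [-1.332, 1.058, -1.027]
wrist_force: [-0.3, -0.8, -2.0]
grip_width: 17.5
```

```bash
python3 -c "
from tr import *
o,R,a=state();print(R)
print(to([545.3,-161.6,232]))"
```

```text
t 39.23 pos [ 544.65 -161.61  128.95] ang 180.6 rad 0.65 off -19.24 inwardF -0.5 tang(cw) -0.8 Fz -0.3 M [-0.01 -0.04  0.  ] w 17.5
[[ 0.23 -0.03  0.97]
 [-0.97 -0.01  0.23]
 [-0.   -1.   -0.03]]
[ 0.   -1.72 -0.04]
```

Request:
step_arm:
  commands:
    - [10, 0, -0.6, -0.01, 0]
    - [10, 0, -1.3, -0.03, 0]
    - [10, 0, -1.75, -0.04, 0]
    - [10, -2, -1.78, 0.35, 0]
    - [10, -8.2, -1.78, 1.5, 0]
    - [10, -8.2, -1.78, 1.5, 0]
    - [10, -8.2, -1.78, 1.5, 0]
    - [10, -8.2, -1.78, 1.5, 0]

```text
t: 40.22
position: [531.3, 152.7, 233.7]
tcp_rot: [-1.332, 1.058, -1.027]
wrist_force: [1.2, 0.1, -2.3]
grip_width: 18.0
```

```bash
python3 -c "
from tr import *
o,R,a=state()
print(to([522.3,341.8,232]))"
```

```text
t 40.23 pos [531.27 152.66 233.74] ang 92.6 rad 314.57 off 295.16 inwardF -0.1 tang(cw) 1.0 Fz -0.6 M [-0.01 -0.05  0.01] w 18.0
[-3.1   0.01  0.57]
```

Request:
step_arm:
  commands:
    - [10, -3.1, 0, 0.57, 0]
    - [10, -3.1, 0, 0.57, 0]
    - [10, -3.1, 0, 0.57, 0]
    - [10, -3.1, 0.6, 0.55, 0]
    - [10, -3.1, 1, 0.54, 0]
    - [10, -3.1, 1.25, 0.53, 0]
    - [10, -3.1, 1.3, 0.53, 0]
    - [10, -3.1, 1.3, 0.53, 0]

```text
t: 41.22
position: [518.4, 340.5, 155.7]
tcp_rot: [-1.331, 1.058, -1.028]
wrist_force: [0.6, 0.5, -1.6]
grip_width: 18.0
```

```bash
python3 -c "
from tr import *
o,R,a=state();p=o['position'];print(o['wrist_force'])
print(to([522.3,341.8,140]))
s=get_image('side')[:,:,::-1];u=proj('side',[522.3,341.8,80])[0].astype(int);print(u)
print('pred (crop) tcp,origin,bladefoot,socket',(proj('side',[p,p+R[:,1]*24.2,p+R[:,1]*60,[522.3,341.8,60]])-u+[30,35]+.5)*10)
cv2.imwrite('pics/c7.png',crop(s,u[0]-30,u[1]-35,60,58,10))"
```

```text
t 41.23 pos [518.37 340.49 155.7 ] ang 93.1 rad 502.81 off 483.40 inwardF -0.4 tang(cw) 0.5 Fz 0.1 M [ 0.02 -0.02 -0.03] w 18.0
[ 0.65  0.47 -1.55]
[-0.01  0.26  0.08]
[186 280]
pred (crop) tcp,origin,bladefoot,socket [[269.73 152.52]
 [291.34 225.02]
 [321.73 326.98]
 [323.56 414.78]]
```

View pics/c7.png

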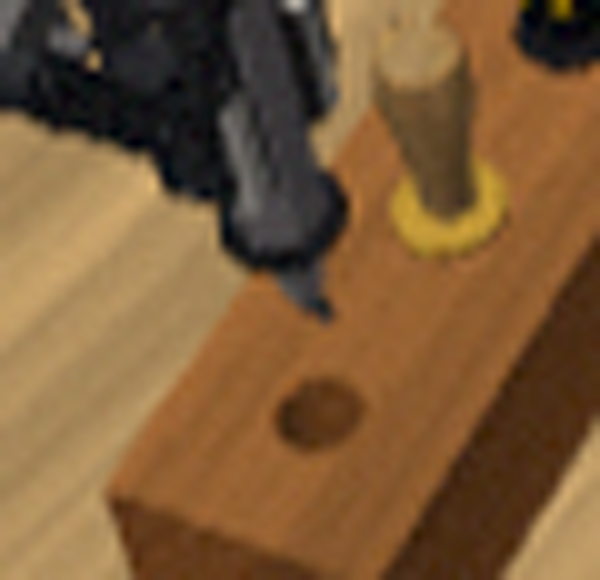

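The socket is at crop (320,413), close to the prediction (324,415), and the collar is at (285,222) against (291,225). I centre the tool and start lowering.

Request:
step_arm:
  commands:
    - [10, -0.007, 0.05, 0.08, 0]
    - [10, -0.007, 0.1, 0.085, 0]
    - [10, -0.007, 0.25, 0.09, 0]
    - [10, -0.007, 0.45, 0.095, 0]
    - [10, -0.007, 0.65, 0.1, 0]
    - [10, -0.007, 0.78, 0.105, 0]
    - [10, -0.007, 0.83, 0.105, 0]
    - [10, -0.007, 0.83, 0.105, 0]

```text
t: 42.28
position: [523.3, 342.2, 106.1]
tcp_rot: [-1.33, 1.057, -1.028]
wrist_force: [0.0, 0.8, -1.4]
grip_width: 17.9
```

```bash
python3 -c "
from tr import *
o,R,a=state();p=o['position'];print(o['wrist_force'])
print(to([523,342,92]),to([523,342,86]))
s=get_image('side')[:,:,::-1];u=proj('side',[522.3,341.8,80])[0].astype(int)
print('pred (crop) tcp,origin,socket',(proj('side',[p,p+R[:,1]*24.2,[522.3,341.8,60]])-u+[30,35]+.5)*10)
cv2.imwrite('pics/c8.png',crop(s,u[0]-30,u[1]-35,60,58,10))"
```

```text
t 42.27 pos [523.34 342.19 106.09] ang 92.5 rad 504.27 off 484.85 inwardF -0.8 tang(cw) -0.1 Fz 0.3 M [-0.02 -0.07 -0.03] w 17.9
[ 0.04  0.78 -1.45]
[0.   0.23 0.  ] [0.   0.33 0.  ]
pred (crop) tcp,origin,socket [[285.79 290.77]
 [306.1  357.47]
 [323.56 414.78]]
```

View pics/c8.png

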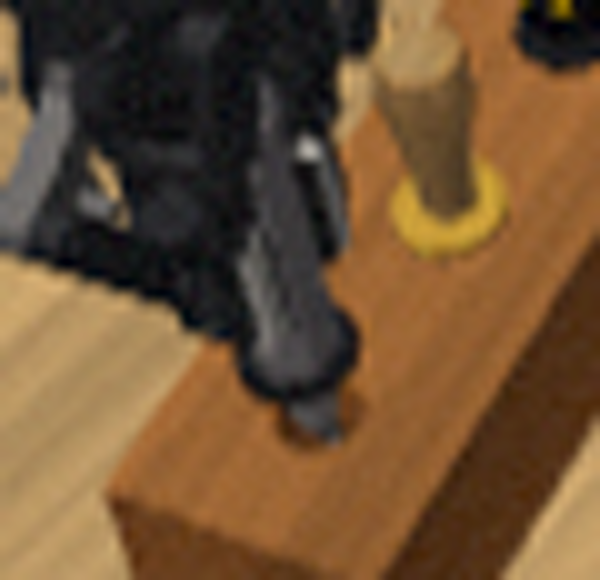

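The nose tip is entering the socket mouth (crop about (322,425)) with no force. I continue slowly.

Request:
step_arm:
  commands:
    - [10, 0, 0.05, 0, 0]
    - [10, 0, 0.12, 0, 0]
    - [10, 0, 0.18, 0, 0]
    - [10, 0, 0.23, 0, 0]
    - [10, 0, 0.25, 0, 0]
    - [10, 0, 0.25, 0, 0]

```text
t: 43.08
position: [523.1, 342.2, 91.4]
tcp_rot: [-1.33, 1.057, -1.028]
wrist_force: [0.5, 0.3, -1.7]
grip_width: 17.8
```

```bash
python3 -c "
from tr import *
o,R,a=state();print(o['wrist_force']);print(to([523,342,84.2]))"
```

```text
t 43.08 pos [523.1  342.21  91.39] ang 92.5 rad 504.30 off 484.88 inwardF -0.3 tang(cw) 0.3 Fz 0.0 M [ 0.04  0.02 -0.02] w 17.8
[ 0.46  0.33 -1.68]
[0.   0.12 0.  ]
```

Request:
step_arm:
  commands:
    - [10, 0, 0.04, 0, 0]
    - [10, 0, 0.08, 0, 0]
    - [10, 0, 0.11, 0, 0]
    - [10, 0, 0.11, 0, 0]

```text
t: 43.58
position: [522.9, 342.1, 84.7]
tcp_rot: [-1.33, 1.057, -1.028]
wrist_force: [-0.6, 0.4, -1.4]
grip_width: 17.8
```

```bash
python3 -c "
from tr import *
o,R,a=state();print(o['wrist_force']);print(to([523,342,84.2]))"
```

```text
t 43.58 pos [522.93 342.14  84.71] ang 92.5 rad 504.24 off 484.82 inwardF -0.5 tang(cw) -0.8 Fz 0.3 M [-0.04  0.06  0.06] w 17.8
[-0.65  0.44 -1.42]
[0.   0.01 0.  ]
```

Nearly seated with no force, so I press gently until the collar touches.

Request:
step_arm:
  commands:
    - [10, 0, 0.015, 0, 0]
    - [10, 0, 0.025, 0, 0]
    - [10, 0, 0.025, 0, 0]

```text
t: 43.95
position: [523.1, 342.2, 84.4]
tcp_rot: [-1.33, 1.057, -1.028]
wrist_force: [-3.4, -1.6, 6.4]
grip_width: 17.6
```

```bash
python3 -c "
from tr import *
o,R,a=state();print(o['wrist_force'])"
```

```text
t 43.95 pos [523.06 342.23  84.45] ang 92.5 rad 504.32 off 484.90 inwardF 1.4 tang(cw) -3.6 Fz 8.1 M [-0.28  0.46  0.04] w 17.6
[-3.38 -1.55  6.43]
```

Request:
step_arm:
  commands:
    - [22, 0, 0, 0, 0]
    - [30, 0, 0, 0, 0]
    - [40, 0, 0, 0, 0]
    - [40, 0, 0, 0, 0]
    - [40, 0, 0, 0, 0]

```text
t: 44.58
position: [523.1, 342.2, 84.3]
tcp_rot: [-1.33, 1.057, -1.028]
wrist_force: [-0.3, 0.3, -0.6]
grip_width: 40.0
```

Request:
step_arm:
  commands:
    - [40, 0, -0.2, 0, 0]
    - [40, 0, -0.6, -0.01, 0]
    - [40, 0, -1.2, -0.03, 0]
    - [40, 0, -1.8, -0.05, 0]
    - [40, 0, -2.4, -0.06, 0]
    - [40, 0, -2.4, -0.06, 0]
    - [40, -1, -2.4, -1.5, 0]
    - [40, -1, -2.4, -1.5, 0]

```text
t: 45.58
position: [423.6, 381.1, 229.8]
tcp_rot: [-1.331, 1.058, -1.028]
wrist_force: [0.1, 0.7, 0.4]
grip_width: 40.1
```

```bash
python3 -c "
from tr import *
o,R,a=state();print(o['wrist_force'])
s=get_image('side')[:,:,::-1];u=proj('side',[522.3,341.8,80])[0].astype(int)
print('pred cap, collar',(proj('side',[[522.3,341.8,150],[522.3,341.8,62]])-u+[40,55]+.5)*6)
cv2.imwrite('pics/c9.png',crop(s,u[0]-40,u[1]-55,130,90,6))"
```

```text
t 45.58 pos [423.64 381.11 229.81] ang 102.6 rad 556.17 off 536.90 inwardF -0.7 tang(cw) 0.1 Fz 2.1 M [ 0.05 -0.01  0.04] w 40.1
[0.13 0.72 0.39]
pred cap, collar [[213.86 219.23]
 [253.31 365.78]]
```

View pics/c9.png

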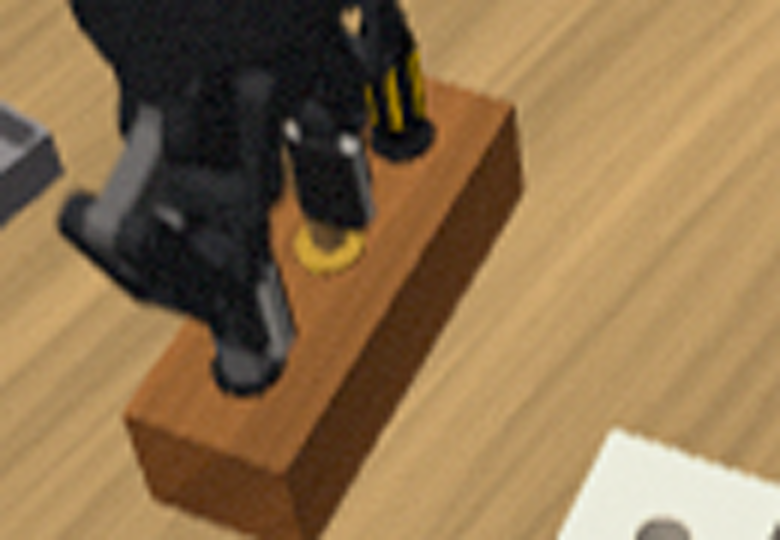

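Request:
step_arm:
  commands:
    - [40, 0, -1, -0.5, 0]
    - [40, 0, -2, -1, 0]
    - [40, 0, -2, -1, 0]
    - [40, 0, -2, -1, 0]
    - [40, 0, -2, -1, 0]

```text
t: 46.25
position: [364.6, 369.4, 349.3]
tcp_rot: [-1.337, 1.06, -1.023]
wrist_force: [-0.3, -0.2, -0.0]
grip_width: 40.0
```

```bash
python3 -c "
from tr import *
s=get_image('side')[:,:,::-1];t=get_image('top')[:,:,::-1];u=proj('side',[522.3,341.8,80])[0].astype(int)
print('pred cap, collar',(proj('side',[[522.3,341.8,150],[522.3,341.8,62]])-u+[40,55]+.5)*4,get_obs()['position'])
cv2.imwrite('pics/c10.png',np.hstack([crop(s,u[0]-40,u[1]-55,90,100,4),crop(t,235,105,140,133,3)]))"
```

```text
pred cap, collar [[142.58 146.15]
 [168.87 243.85]] [364.6  369.44 349.31]Traceback (most recent call last):
  File "<string>", line 5, in <module>
    cv2.imwrite('pics/c10.png',np.hstack([crop(s,u[0]-40,u[1]-55,90,100,4),crop(t,235,105,140,133,3)]))
                               ~~~~~~~~~^^^^^^^^^^^^^^^^^^^^^^^^^^^^^^^^^^^^^^^^^^^^^^^^^^^^^^^^^^^^^^
    return _nx.concatenate(arrs, 1, dtype=dtype, casting=casting)
           ~~~~~~~~~~~~~~~^^^^^^^^^^^^^^^^^^^^^^^^^^^^^^^^^^^^^^^
ValueError: all the input array dimensions except for the concatenation axis must match exactly, but along dimension 0, the array at index 0 has size 400 and the array at index 1 has size 399
```

```bash
python3 -c "
from tr import *
s=get_image('side')[:,:,::-1];t=get_image('top')[:,:,::-1];u=proj('side',[522.3,341.8,80])[0].astype(int)
cv2.imwrite('pics/c10.png',np.hstack([crop(s,u[0]-40,u[1]-55,90,99,4),crop(t,235,105,140,132,3)]))
d=np.abs(t.astype(int)-cv2.imread('pics/top0.png')).max(2);print('changed px in caliper/case/bottle area',(d[105:235,205:385]>40).sum())"
```

```text
changed px in caliper/case/bottle area 0
```

View pics/c10.png

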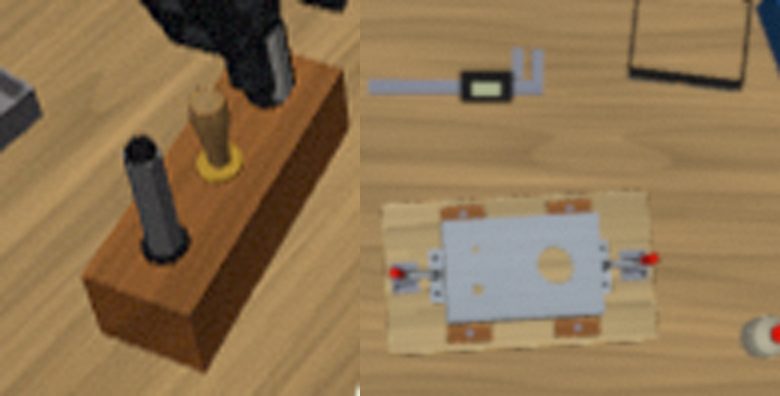

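The deburrer stands upright and seated, with its cap at crop (142,150) and collar at (165,243), both as predicted. The other things are unmoved, and the gripper is in free air. I hand the job in.

```bash
python3 -c "
from plant import ticket
print(ticket.job_done())"
```

```text
the job is handed in; nothing more can be done
None
```

The deburring is done and the job is handed in at about 46 s of the 72 s allowed. The turn was not fully steady: the blade left the edge once, and the pull was uneven.

**What I did:** I took the deburrer from the stand's +y socket and hooked the blade at the front of the big hole. I drew it once round clockwise, with a few degrees of overlap at the end. Then I put it back in the same socket, pressed it down until the collar touched (about 8 N), and let go.

**Forces:** I only read these between moves.
- **Inward pull:** mostly 3.5–5 N, ranging from 1.5 to 5.6 N.
- **With drag and lift added:** usually 6–8.5 N, above the five asked. The highest reading was about 8.7 N, so none came near 14 N.

**What went wrong:**
- **Contact lost:** near 65–80°, on the far left of the hole, a height correction lifted the blade off the edge. I went back clear of the edge to about 92°, hooked in again and repeated that arc.
- **Light patch:** near 354°, at the back of the hole, the pull fell to about 2 N for a moment.
- **Gripper tilt:** the gripper leaned by about 1.7° during the turn. The tool still went into the socket without resistance.

**Last checks:** the final pictures show the tool upright with its cap and collar where they should be. The view from above shows no change around the case, caliper, meter and bottle. In the side view the file is in place, but the arm hid the screwdriver; I last saw its lower part in place just after letting go. The gripper was in free air with about zero force.

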